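# Check a tube adapter on the bore gauge and present it bore-up

### The job

The blue centrifuge tube adapter lying on the counter has a blind bore in one end only, and its two ends look much alike: find the bored end by trying the adapter on the upright dummy tube of the bore gauge, gently, until it slides right down to the gauge's foot, which proves that the bore is clear. Then take it off, turn it over and finish holding it in the gripper, bore up and upright, still, at least 10 cm clear above the counter and touching nothing else, ready for someone to drop a sample tube in. Do not let go of it at the end, and leave the timer, the specimen cup, the dropper vial and the pen where they are.

Things in the scene. Friction and masses are not known exactly. Their poses are not given: they have to be found in the camera images.
- adapter: Loose blue plastic bar, eight-sided, 70 mm long, 40 mm across flats, about 0.11 kg, lying on a flat. Origin: its middle, on the centre line (20 mm above the counter as it lies). x axis: along its length. One end has a bore 20 mm wide, 50 mm deep; the other is solid but for a recess 20 mm wide, 3 mm deep; black pads in both. Which end is bored is not told: feel it on the gauge, or look.
- gauge: Bore gauge, fixed to the counter: dark round steel foot, 74 mm across, its flat top (42 mm across) 12 mm above the counter, and on its middle an upright bright steel dummy tube 16 mm in diameter with a domed top 54 mm above the counter. Origin: centre of its underside; z up. (The two tubed adapters fixed on the tray at the back are no part of the job.)
- gauge_seat (a point): Centre of the gauge foot's top, where the dummy tube rises 42 mm from it. The bore has 2 mm of play all round on the tube. The adapter's middle is 35 mm above this point when fully down on it, and about 74 mm above it when a solid end stops on the tube's dome.
- timer: Bystander: small white bench timer, 60 x 64 x 23 mm, loose. Origin: centre of its underside.
- specimen_cup: Bystander: white lidded specimen cup, 49 mm across, 55 mm tall, loose. Origin: centre of its underside.
- dropper_vial: Bystander: small dropper vial with an orange-brown body and a white cap, 26 mm across, 58 mm tall, loose. Origin: centre of its underside.
- pen: Bystander: capped blue and white pen, 14 x 138 x 12 mm, lying on the counter, loose. Origin: centre of its underside.
- clear_patch (a point): Middle of the clear patch of counter where the adapter lies, a handy place to lay it down for a fresh grip: nothing within 8 cm to any side, and nothing above. Beyond, fixed: on the left the mouse (32 mm tall) and the laptop; on the right a white tube rack, 44 mm tall, about 110 mm with its tubes; at the back a white carton, 66 mm tall. The printer and orange rack stand right of the gauge.
There are look-alikes about, which are no part of the job. Leave any purple look-alike of the adapter alone.

How it is judged:
By the outcome, as a careful person would: the job done as asked, in the order asked, and still so for the second after the job is handed in, while the arm keeps its last pose, push and grip.
It also fails if it takes over 72 s, if anything falls off the work surface, if the arm or the gripper's body presses on something with over 40 N, if the wrist force passes 120 N, or if a joint passes its speed limit or range.

### The arm

A 7-joint arm with a two-finger parallel gripper is mounted at the origin on a cart in front of the work surface, level with it; the furniture and walls round the work are solid. World frame = base frame: x ahead of the robot, y to its left, z up, the work surface at z = 0. Lengths are in m, angles in rad, forces in N, time in s.
With the tool pointing down it reaches from about 0.4 to 0.85 m from the base axis. Payload 4.5 kg.
Tool frame: the origin (TCP) lies on the mounting face of the last link; the fingertips stand 166 mm ahead of it and the grasp point (between the pads) lies 147 mm ahead of it; y points along the fingers, z is the direction in which the jaws open and shut, and the axes are right-handed (so a half turn about y gives the same grasp; the last joint's range is limited). The gripper opens to 88 mm and grips with 3 to 60 N. Pads are 18 mm wide; open, the fingers measure 123 mm over their backs; the gripper's body (75 mm by 187 mm) begins 45 mm behind the grasp point.
Start: joints at [-1.174, 0.689, -0.195, 1.565, 0.157, 0.902, -0.215], TCP at [0.222, 0.584, 0.405] pointing down, gripper open.
Joint ranges: [-3.01, 3.01], [-0.46, 2.08], [-1.47, 1.51], [0.13, 2.56], [-1, 4.14], [0.04, 2.09], [-2.66, 2.66]. Speed limits (rad/s): [2.57, 2.57, 3.14, 3.14, 3.14, 3.14, 3.14].

### API

Orientations are given as a unit quaternion [x, y, z, w].
In Python, from plant import r gives the robot as it stands.
- The arm moves only by the tool arm_command, never from a script. Its argument "deltas" is a list of rows, each an object of numbers: "dx", "dy", "dz": the shift along the tool's x, y, z each as a share of 1000 mm, from -1 to 1; "wx", "wy", "wz": the turn, a rotation vector about the tool's x, y, z each as a share of 45 degrees, from -1 to 1. In form: [{"dx": .., "dy": .., "dz": .., "wx": .., "wy": .., "wz": ..}, ...]. A call has exactly 5 rows; each row is the pose to reach, as a shift and turn from the pose commanded when the call began, along the tool's axes at that moment; what a row does not reach only later rows make up. A row lasts 1/10 s, in which the tool goes at most 50 mm and 8.59 degrees, less where a joint would pass 70% of its speed; a pose out of reach is approached as far as the arm can. A call with a number of a shift or a turn outside -1 to 1 is refused whole. A call with a gripper value outside its range is refused whole. "claw" is the opening, from -1 (shut) to 1 (fully open), set as the call begins (left out, the last holds). The fingers move at their own pace and stop on an object; "grip_force" is the grip in N (left out, the last holds). Time passes only in rows, so rows that repeat a pose let the fingers close, or fill a call up. It gives the time, the measured TCP pose, the force and the opening at its end, in the units of the state.
- r.get_state(): the state, without advancing time (a new reading comes with each control period).
- r.snapshot(name): name is "scene" or "top"; returns the picture (400x640x3 uint8, red, green, blue); there is no depth.
- r.get_calibration(name): a dict with "vertical_fov" (degrees; the focal length in pixels is half the picture's height over the tangent of half this angle, whatever the lens; pixels are square), "cx", "cy" (the principal point, pixels), "R" (3x3) and "t" (3): a world point X has camera coordinates R X + t. Camera axes: x right, y down, z forward; pixel columns grow to the right and rows downward; lengths in m; the calibration is good to about 2 mm. A picture is of the moment at which its call begins. get_calibration takes no time and is no camera call.
- r.finish_job(): hands the job in, once; it reports no verdict.
The state is a dict: "clock": time; "q": joint angles; "qd": joint speeds; "joint_torque": joint torques, N m; "tool_pos": TCP position; "eef_rot": TCP orientation; "contact_force": force on the tool from outside, world axes, zero at the start; "moment": the same for the moment, N m; "opening": opening from 0.0 (shut) to 1.0 (fully open).
Only numpy, scipy, OpenCV 4.12 (cv2) and the standard library are available. Lean on these libraries where they do the work, as an engineer would, in place of code of your own. Each camera call takes 0.05 s, during which the arm holds its last target.

## Working session

There is one attempt and no reset: what is moved stays moved. The work goes in short steps, Python scripts to look and compute and a tool call to move; the robot and the scene stay as the last step left them, time stands still between calls to the robot, and variables do not carry over. Pictures are saved under pics/ and viewed, and the job is handed in when it is done.

Besides the shell and the picture viewer there is one more tool, called in YAML: its name, and indented under it one key for each argument. arm_command: Moves the arm, as the interface text tells. Shift numbers are shares of 1000 mm and turn numbers shares of 45 degrees, none past 1 either way. Its arguments: {"type":"object","properties":{"deltas":{"type":"array","items":{"type":"object","properties":{"dx":{"type":"number","minimum":-1,"maximum":1},"dy":{"type":"number","minimum":-1,"maximum":1},"dz":{"type":"number","minimum":-1,"maximum":1},"wx":{"type":"number","minimum":-1,"maximum":1},"wy":{"type":"number","minimum":-1,"maximum":1},"wz":{"type":"number","minimum":-1,"maximum":1}}}},"claw":{"type":"number"},"grip_force":{"type":"number"}},"required":["deltas"]}

```bash
mkdir -p pics; ls; python3 - <<'E'
from plant import r
import cv2,numpy as np
print(r.get_state())
for n in("scene","top"):
    im=r.snapshot(n); cv2.imwrite(f"pics/{n}0.png",im[:,:,::-1]); c=r.get_calibration(n); print(n,c)
E
```

```text
pics
{'clock': 0.0, 'q': array([-1.17423283,  0.68997632, -0.19450925,  1.56634244,  0.15736156,
        0.90249713, -0.21513539]), 'qd': array([-9.15054772e-04,  4.26854301e-04, -1.36689896e-03,  1.76936192e-04,
       -3.88136641e-05,  1.22519848e-04,  2.09446171e-03]), 'joint_torque': array([ 1.28542357e-03, -5.27565801e+01, -1.26609385e+00, -1.53424805e+01,
       -5.24918328e-02,  6.54389980e-03,  1.54914937e-04]), 'tool_pos': array([0.22170572, 0.5840054 , 0.40391486]), 'eef_rot': array([ 0.69615539, -0.12757702,  0.12747323, -0.69486858]), 'contact_force': array([-0.6224877 , -0.75813901, -0.26991641]), 'moment': array([ 0.04020534, -0.07218468, -0.00180365]), 'opening': 0.9994705262543521}
scene {'vertical_fov': 53.761905956548894, 'cx': 322.81178719115593, 'cy': 200.3219712742225, 'R': array([[ 0.53822378, -0.84262613, -0.01721521],
       [-0.64985467, -0.40191215, -0.64510118],
       [ 0.53666011,  0.35839618, -0.7639032 ]]), 't': array([-0.26002098,  0.4489364 ,  0.62077248])}
top {'vertical_fov': 55.32241347859168, 'cx': 321.1536642909261, 'cy': 196.56964031709117, 'R': array([[ 0.01089725, -0.99949884, -0.02972062],
       [-0.98754166, -0.00609128, -0.15723985],
       [ 0.15698001,  0.03106383, -0.98711312]]), 't': array([0.05301677, 0.60293358, 0.87428241])}
```

View pics/scene0.png

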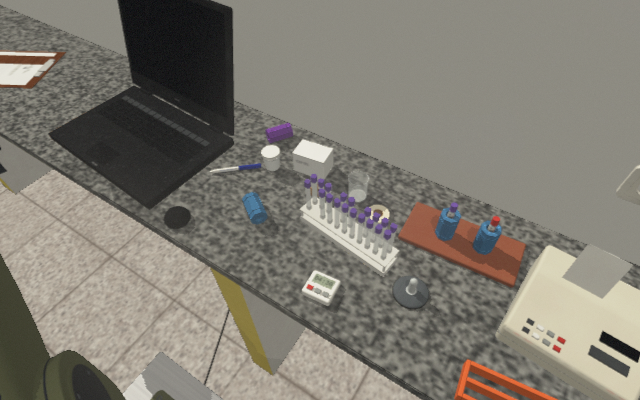

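View pics/top0.png

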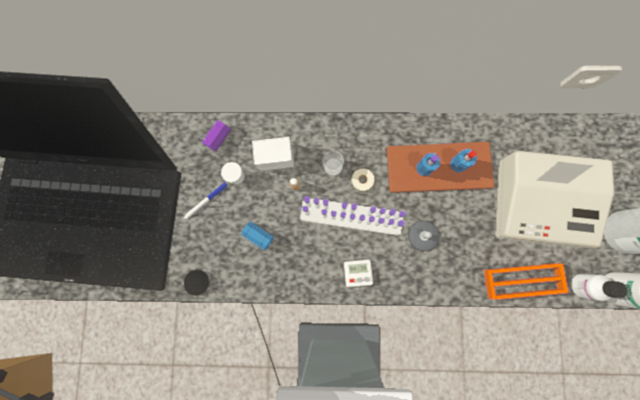

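The wanted adapter is the blue bar at scene (255,208) / top (257,236). It could be confused with the purple bar (279,132)/(217,136), or with the two blue tubed adapters on the tray (448,222),(487,236)/(428,163),(463,160). The gauge is at scene (411,290) / top (425,236). Close crops next.

```bash
cat > h.py <<'E'
import numpy as np,cv2
from plant import r
from scipy.spatial.transform import Rotation as Ro
def cal(n):
    c=r.get_calibration(n); f=200/np.tan(np.radians(c["vertical_fov"]/2))
    return f,c["cx"],c["cy"],np.array(c["R"]),np.array(c["t"])
def ray(n,p):
    f,cx,cy,R,t=cal(n); d=R.T@np.array([(p[0]-cx)/f,(p[1]-cy)/f,1]); return -R.T@t,d/np.linalg.norm(d)
def proj(n,X):
    f,cx,cy,R,t=cal(n); c=np.atleast_2d(X)@R.T+t; return np.c_[f*c[:,0]/c[:,2]+cx,f*c[:,1]/c[:,2]+cy]
def onz(n,p,z):
    o,d=ray(n,p); return o+d*(z-o[2])/d[2]
def tri(ps,pt):
    A=[];b=[]
    for n,p in(("scene",ps),("top",pt)):
        o,d=ray(n,p); M=np.eye(3)-np.outer(d,d); A.append(M); b.append(M@o)
    A=np.vstack(A);b=np.hstack(b); x=np.linalg.lstsq(A,b,rcond=None)[0]
    return x,np.linalg.norm(A@x-b)
def crop(n,im,u,v,w,h,s,out):
    u,v=int(u),int(v); c=im[max(v,0):v+h,max(u,0):u+w,::-1]; cv2.imwrite(out,cv2.resize(c,None,fx=s,fy=s,interpolation=cv2.INTER_CUBIC))
E
python3 - <<'E'
from h import *
a=cv2.imread("pics/scene0.png")[:,:,::-1];b=cv2.imread("pics/top0.png")[:,:,::-1]
def bl(im,u,v,w,h):
    return cv2.resize(im[v:v+h,u:u+w],(400,300),interpolation=cv2.INTER_CUBIC)
o=np.vstack([np.hstack([bl(a,225,183,60,45),bl(b,227,213,60,45)]),np.hstack([bl(a,381,265,60,45),bl(b,395,213,60,45)])])
cv2.imwrite("pics/c0.png",o[:,:,::-1])
for n in("scene","top"):
    print(n,-cal(n)[3].T@cal(n)[4],proj(n,[[.2217,.584,.404],[.2217,.584,.24],[0,0,0]]))
print(tri((255,208),(257,236)),tri((411,283),(425,236)))
E
```

```text
scene [ 0.09854906 -0.26114997  0.75934318] [[-71.30899195  82.97881345]
 [ -5.37151635 156.69073854]
 [157.54933572 485.65405935]]
top [0.45759942 0.02950428 0.95939652] [[-68.97386188 425.40697106]
 [ 25.20904057 385.99623883]
 [344.29227713 459.71365845]]
(array([0.50920741, 0.21417805, 0.02048735]), np.float64(0.003647080533333771)) (array([ 0.51117751, -0.19138088,  0.04171541]), np.float64(0.0027495656082887772))
```

View pics/c0.png

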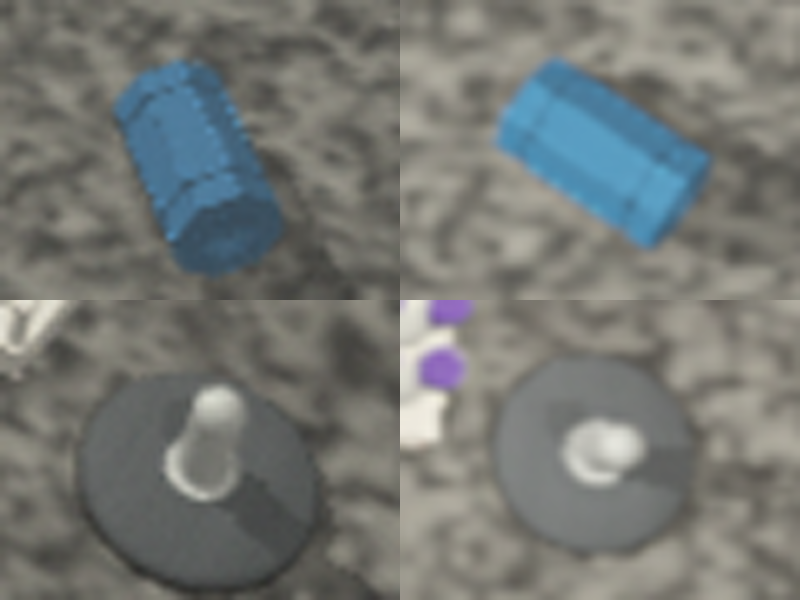

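Top row of the crop shows the blue octagonal adapter, with its near end face at scene ≈(258,220). Bottom row shows the gauge foot and tube. Now I'll fit both with models.

```bash
cat > fit.py <<'E'
from h import *
from scipy.optimize import minimize,least_squares
ims={"scene":cv2.imread("pics/scene0.png"),"top":cv2.imread("pics/top0.png")}
S=8
def octa(x,y,z,yaw):
    rc=.02/np.cos(np.pi/8); a=np.arange(8)*np.pi/4+np.pi/8
    P=np.array([[s*.035,rc*np.cos(t),rc*np.sin(t)] for s in(-1,1) for t in a])
    return P@Ro.from_euler("z",yaw).as_matrix().T+[x,y,z]
def mask(n,box):
    u,v,w,h=box; hsv=cv2.cvtColor(ims[n],cv2.COLOR_BGR2HSV)[v:v+h,u:u+w]
    m=((hsv[...,0]>95)&(hsv[...,0]<115)&(hsv[...,1]>90)).astype(np.uint8)
    return m
def rend(n,P,box):
    u,v,w,h=box; p=proj(n,P); hull=cv2.convexHull(p.astype(np.float32))[:,0]
    q=((hull-[u,v]+.5)*S-.5)*16
    m=np.zeros((h*S,w*S),np.uint8); cv2.fillConvexPoly(m,np.round(q).astype(np.int32),255,cv2.LINE_AA,4)
    return cv2.resize(m,(w,h),interpolation=cv2.INTER_AREA)/255.
B={"scene":(225,178,60,60),"top":(227,206,60,60)}
M={n:mask(n,B[n]).astype(float) for n in B}
print({n:M[n].sum() for n in M})
def cost(p,ns): return sum(np.abs(cv2.GaussianBlur(rend(n,octa(*p),B[n]),(0,0),.7)-cv2.GaussianBlur(M[n],(0,0),.7)).sum() for n in ns)
for ns in(("scene","top"),):
  for yaw in(-.6,-.9):
    f=minimize(cost,[.509,.214,.02,yaw],args=(ns,),method="Nelder-Mead",options=dict(initial_simplex=np.array([.509,.214,.02,yaw])+np.vstack([np.zeros(4),np.diag([.006,.006,.006,.2])]),xatol=1e-5,fatol=1e-3))
    print(ns,f.x,f.fun)
for ns in(("scene",),("top",)):
    f=minimize(lambda p:cost([p[0],p[1],.02,p[2]],ns),[.509,.214,-.6],method="Nelder-Mead",options=dict(initial_simplex=np.array([.509,.214,-.6])+np.vstack([np.zeros(3),np.diag([.006,.006,.2])])))
    print(ns,f.x,f.fun)
E
python3 fit.py
python3 - <<'E'
from h import *
# landmarks
for nm,ps,pt in(("rack near-right corner base",(397,265),(405,232)),("timer",(322,283),(358,270)),("cup",(271,150),(232,170)),("dome",(413.7,281.5),(428.3,235.0)),("vial?",(377,214),(363,180)),):
    print(nm,tri(ps,pt))
for p in((404,232),(302,222),(408,205),(305,197),(345,287),(372,262),(487,270),(498,235),(410,283),(196,282),(175,190),(292,184),(235,183),(388,190)): print("top",p,onz("top",p,0).round(3))
E
```

```text
{'scene': np.float64(478.0), 'top': np.float64(476.0)}
('scene', 'top') [ 0.51059801  0.21649115  0.01814819 -2.15746464] 108.05958303943936
('scene', 'top') [ 0.51063035  0.21652786  0.01817308 -2.15658746] 108.2190155555135
('scene',) [ 0.51174527  0.21596873 -2.18041055] 58.13713027857722
('top',) [0.50963196 0.21653132 1.02242063] 44.74673824178727
rack near-right corner base (array([ 0.5224248 , -0.14680917,  0.05492561]), np.float64(0.010852828735728206))
timer (array([ 0.42836641, -0.03257132,  0.01602929]), np.float64(0.0008441124552030482))
cup (array([0.66517245, 0.2759835 , 0.05800572]), np.float64(1.1938128536622008e-05))
dome (array([ 0.5125553 , -0.19617563,  0.05066564]), np.float64(0.0013639276060947616))
vial? (array([ 0.65024698, -0.04589159,  0.01886954]), np.float64(0.0009146345129684377))
top (404, 232) [ 0.522 -0.148  0.   ]
top (302, 222) [0.545 0.107 0.   ]
top (408, 205) [ 0.59 -0.16  0.  ]
top (305, 197) [0.609 0.101 0.   ]
top (345, 287) [ 0.386 -0.001  0.   ]
top (372, 262) [ 0.447 -0.068  0.   ]
top (487, 270) [ 0.431 -0.347  0.   ]
top (498, 235) [ 0.517 -0.379  0.   ]
top (410, 283) [ 0.398 -0.16   0.   ]
top (196, 282) [0.393 0.368 0.   ]
top (175, 190) [ 0.625  0.438 -0.   ]
top (292, 184) [0.642 0.135 0.   ]
top (235, 183) [0.644 0.282 0.   ]
top (388, 190) [ 0.628 -0.11   0.   ]
```

```bash
cat >> fit.py <<'E'
for n in B:
    u,v,w,h=B[n]; R_=rend(n,octa(.5106,.2165,.02,.985),B[n]); print(n,R_.sum())
    im=ims[n][v:v+h,u:u+w]
    o=np.hstack([cv2.resize(x.astype(np.uint8),None,fx=6,fy=6,interpolation=cv2.INTER_NEAREST) for x in (im,)])
    for X,c in((octa(.5106,.2165,.02,.985),(0,0,255)),):
        p=proj(n,X); hu=cv2.convexHull(((p-[u,v]+.5)*6).astype(np.int32)); cv2.polylines(o,[hu],True,c,1)
    mm=cv2.resize((M[n]*255).astype(np.uint8),None,fx=6,fy=6,interpolation=cv2.INTER_NEAREST)
    o2=cv2.cvtColor(mm,cv2.COLOR_GRAY2BGR); cv2.polylines(o2,[hu],True,(0,0,255),1)
    cv2.imwrite(f"pics/f_{n}.png",np.hstack([o,o2]))
a=cv2.vconcat([cv2.imread("pics/f_scene.png"),cv2.imread("pics/f_top.png")]); cv2.imwrite("pics/f.png",cv2.resize(a,(600,600)))
E
python3 fit.py|tail -2
python3 - <<'E'
from h import *
from scipy.optimize import minimize
# gauge fit: foot outline (circle r=37 at z~0 ) ellipse edge; use intensity: foot darker uniform grey -> manual overlay
from h import *
o=[]
for n,(u,v) in(("scene",(381,262)),("top",(395,206))):
    im=cv2.imread(f"pics/{n}0.png")[v:v+60,u:u+60]; im=cv2.resize(im,None,fx=6,fy=6,interpolation=cv2.INTER_CUBIC); im2=im.copy()
    X0=np.array([.5115,-.1945]); t=np.linspace(0,2*np.pi,60)
    for rr,z in((.037,0),(.021,.012),(.008,.012),(.008,.046)):
        P=np.c_[X0[0]+rr*np.cos(t),X0[1]+rr*np.sin(t),np.full(60,z)]
        cv2.polylines(im2,[((proj(n,P)-[u,v]+.5)*6).astype(np.int32)],True,(0,0,255),1)
    o.append(np.hstack([im,im2]))
cv2.imwrite("pics/g.png",cv2.resize(np.vstack(o),(600,600)))
E
```

```text
scene 538.8549019607843
top 521.521568627451
```

View pics/f.png

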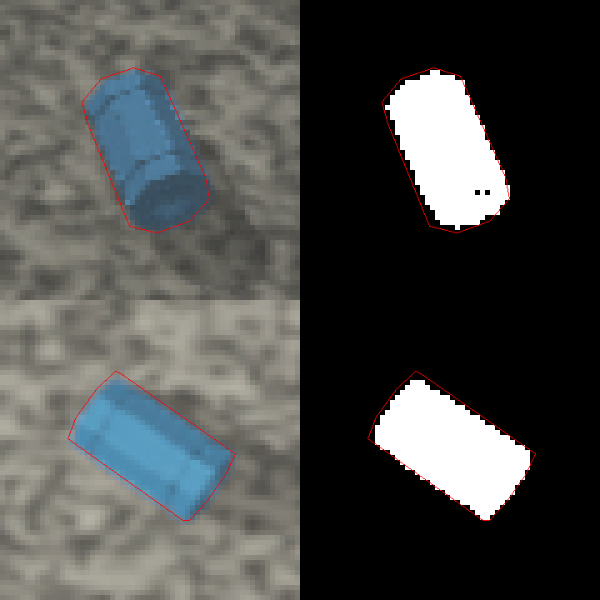

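View pics/g.png

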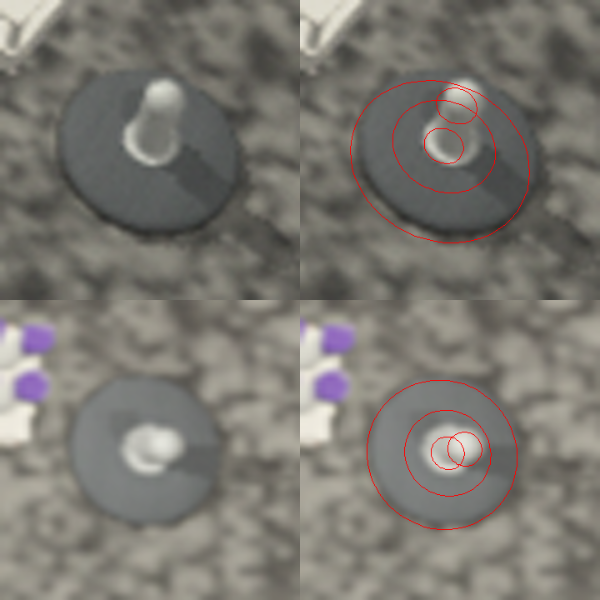

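```bash
python3 - <<'E'
from h import *
X0=np.array([.5115,-.1945])
J={}
for n in("scene","top"):
    for z in(0.006,.046):
        p=np.r_[X0,z]; j=np.array([(proj(n,p+d)-proj(n,p))[0]/.001 for d in([.001,0,0],[0,.001,0])]).T
        J[n,z]=j
obs=[("scene",.006,(1.7,-1.95)),("scene",.046,(1.2,-1.6)),("top",.006,(.3,-.9)),("top",.046,(.2,-1.2))]
for sel in(obs,obs[:2],obs[2:]):
    A=np.vstack([J[n,z] for n,z,_ in sel]); b=np.hstack([d for *_,d in sel]); s=np.linalg.lstsq(A,b,rcond=None)[0]; print(X0+s, A@s-b)
s=r.get_state(); print(Ro.from_quat(s["eef_rot"]).as_matrix().round(3))
E
```

```text
[ 0.5154312  -0.19529948] [-0.55119589  0.67388695 -0.01368842  0.2961067  -0.0234977  -0.69423283
  0.08598636 -0.46331547]
[ 0.51673184 -0.19532242] [-0.27796246  0.19538187  0.26749914 -0.1927431 ]
[ 0.5140424 -0.1951776] [-0.05567937 -0.13042283  0.05333968  0.12492116]
[[ 0.935 -0.     0.355]
 [-0.355 -0.002  0.935]
 [ 0.    -1.    -0.002]]
```

```bash
python3 - <<'E'
import cv2,numpy as np
im=cv2.imread("pics/scene0.png")[205:232,243:275]
g=cv2.convertScaleAbs(im,alpha=2,beta=-60)
cv2.imwrite("pics/n.png",np.hstack([cv2.resize(im,None,fx=12,fy=12,interpolation=cv2.INTER_NEAREST),cv2.resize(g,None,fx=12,fy=12,interpolation=cv2.INTER_CUBIC)]))
E
```

```text
(no output)
```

View pics/n.png

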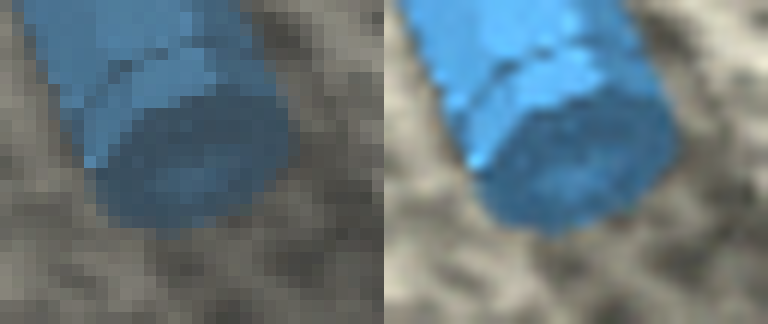

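arm_command:
  deltas:
    - {"dx": 0.04,"dy": 0.01,"dz": -0.024,"wx": 0.1}
    - {"dx": 0.08,"dy": 0.02,"dz": -0.048,"wx": 0.2}
    - {"dx": 0.12,"dy": 0.03,"dz": -0.072,"wx": 0.3}
    - {"dx": 0.16,"dy": 0.04,"dz": -0.096,"wx": 0.4}
    - {"dx": 0.2,"dy": 0.05,"dz": -0.12,"wx": 0.4}
  claw: 1

```text
invalid input at $.deltas[0]: expected keys dx, dy, dz, wx, wy, wz
```

```bash
cat > log.py <<'E'
from h import *
import json
s=r.get_state()
d={k:np.array(v).tolist() for k,v in s.items()}
open("log.jsonl","a").write(json.dumps(d)+"\n")
R=Ro.from_quat(s["eef_rot"]).as_matrix()
print("t",round(s["clock"],2),"q",np.round(s["q"],3),"p",np.round(s["tool_pos"],4),"F",np.round(s["contact_force"],1),"M",np.round(s["moment"],2),"op",round(s["opening"],3));print(R.round(4))
E
python3 log.py
```

```text
t 0.1 q [-1.174  0.69  -0.195  1.566  0.157  0.903 -0.215] p [0.2217 0.584  0.404 ] F [-1.   0.1  0.5] M [0.02 0.   0.03] op 1.0
[[ 9.349e-01 -4.000e-04  3.549e-01]
 [-3.549e-01 -1.600e-03  9.349e-01]
 [ 2.000e-04 -1.000e+00 -1.600e-03]]
```

arm_command:
  deltas:
    - {"dx": 0.04,"dy": 0.01,"dz": -0.024,"wx": 0.1,"wy": 0,"wz": 0}
    - {"dx": 0.08,"dy": 0.02,"dz": -0.048,"wx": 0.2,"wy": 0,"wz": 0}
    - {"dx": 0.12,"dy": 0.03,"dz": -0.072,"wx": 0.3,"wy": 0,"wz": 0}
    - {"dx": 0.16,"dy": 0.04,"dz": -0.096,"wx": 0.4,"wy": 0,"wz": 0}
    - {"dx": 0.2,"dy": 0.05,"dz": -0.12,"wx": 0.4,"wy": 0,"wz": 0}
  claw: 1

```text
clock: 0.6
tool_pos: [0.3665, 0.3989, 0.3542]
eef_rot: [-0.578, 0.106, -0.146, 0.796]
contact_force: [1.6, -1.2, 0.7]
opening: 0.997
```

```bash
python3 log.py
```

```text
t 0.6 q [-0.718  0.622 -0.262  2.006  0.265  0.234  0.05 ] p [0.3665 0.3989 0.3542] F [ 1.6 -1.2  0.7] M [-0.3   0.04  0.05] op 0.997
[[ 9.351e-01  1.100e-01  3.370e-01]
 [-3.545e-01  2.891e-01  8.892e-01]
 [ 4.000e-04 -9.510e-01  3.093e-01]]
```

```bash
cat > kin.py <<'E'
from h import *
import json,itertools
from scipy.optimize import least_squares
D=[json.loads(l) for l in open("log.jsonl")]
def fk(q,s,L):
    R=Ro.identity(); 
    h,a1,l1,a2,l2,a3,l3=L[:7]
    r=lambda ax,a: Ro.from_euler(ax,a)
    p=np.array([0,0,h]); R=r("z",s[0]*q[0]); 
    R=R*r("y",q[1]); p=p+R.apply([a1,0,l1])
    R=R*r("z",s[1]*q[2]); R=R*r("y",q[3]); p=p+R.apply([a2,0,l2])
    R=R*r("z",s[2]*q[4]); R=R*r("y",q[5]); p=p+R.apply([a3,0,l3])
    R=R*r("z",s[3]*q[6]); return p,R
if __name__=="__main__":
  for s in itertools.product((-1,1),repeat=4):
    # tool const rot C: R_meas = Rfk*C
    Cs=[fk(d["q"],s,[0]*7)[1].inv()*Ro.from_quat(d["eef_rot"]) for d in D]
    e=max((Cs[0].inv()*c).magnitude() for c in Cs)
    res=lambda L:np.hstack([fk(d["q"],s,L)[0]-d["tool_pos"] for d in D]+[.02*(np.array(L)-[.36,0,.42,0,.4,0,.12])])
    f=least_squares(res,[.36,0,.42,0,.4,0,.12])
    print(s,round(e,4),"pos",np.abs(f.fun[:-7]).max().round(4),f.x.round(3)); 
    if e<.03: print(Cs[0].as_matrix().round(3))
E
python3 kin.py
```

```text
(-1, -1, -1, -1) 0.0 pos 0.0108 [ 0.299 -0.013  0.903  0.106  0.358  0.152  0.295]
[[-0. -0. -1.]
 [-1. -0.  0.]
 [-0.  1. -0.]]
(-1, -1, -1, 1) 0.5306 pos 0.0108 [ 0.299 -0.013  0.903  0.106  0.358  0.152  0.295]
(-1, -1, 1, -1) 0.345 pos 0.0029 [ 0.257  0.329  0.592  0.002  0.213  0.169 -0.032]
(-1, -1, 1, 1) 0.8556 pos 0.0029 [ 0.257  0.329  0.592  0.002  0.213  0.169 -0.032]
(-1, 1, -1, -1) 0.1958 pos 0.0055 [ 0.053 -0.046 -0.19  -0.32   0.185 -0.426 -0.355]
(-1, 1, -1, 1) 0.5718 pos 0.0055 [ 0.053 -0.046 -0.19  -0.32   0.185 -0.426 -0.355]
(-1, 1, 1, -1) 0.4479 pos 0.0018 [ 0.281  0.373  0.743  0.099  0.219  0.249 -0.   ]
(-1, 1, 1, 1) 0.9161 pos 0.0018 [ 0.281  0.373  0.743  0.099  0.219  0.249 -0.   ]
(1, -1, -1, -1) 1.04 pos 0.0997 [ 1.343  0.37  -4.937 -1.92  -0.702 -1.808 -1.182]
(1, -1, -1, 1) 0.5945 pos 0.0997 [ 1.343  0.37  -4.937 -1.92  -0.702 -1.808 -1.182]
(1, -1, 1, -1) 0.7979 pos 0.0034 [ 1.145 -0.665  0.84  -0.01   0.033  0.434  1.865]
(1, -1, 1, 1) 0.4172 pos 0.0034 [ 1.145 -0.665  0.84  -0.01   0.033  0.434  1.865]
(1, 1, -1, -1) 0.9817 pos 0.0205 [-0.997 -0.281 -2.443 -1.607 -1.18  -1.159 -1.185]
(1, 1, -1, 1) 0.6634 pos 0.0205 [-0.997 -0.281 -2.443 -1.607 -1.18  -1.159 -1.185]
(1, 1, 1, -1) 0.8101 pos 0.0098 [ 0.117  0.704  1.03   0.002 -0.78   1.093  0.543]
(1, 1, 1, 1) 0.5906 pos 0.0098 [ 0.117  0.704  1.03   0.002 -0.78   1.093  0.543]
```

arm_command:
  deltas:
    - {"dx": 0.03,"dy": 0,"dz": -0.02,"wx": 0,"wy": -0.18,"wz": 0}
    - {"dx": 0.06,"dy": -0.01,"dz": -0.03,"wx": 0,"wy": -0.36,"wz": 0}
    - {"dx": 0.09,"dy": -0.015,"dz": -0.05,"wx": 0,"wy": -0.54,"wz": 0}
    - {"dx": 0.115,"dy": -0.02,"dz": -0.06,"wx": 0,"wy": -0.72,"wz": 0}
    - {"dx": 0.115,"dy": -0.02,"dz": -0.06,"wx": 0,"wy": -0.9,"wz": 0}

```text
clock: 1.1
tool_pos: [0.4548, 0.2967, 0.3543]
eef_rot: [-0.595, -0.176, 0.061, 0.782]
contact_force: [0.4, 0.2, -0.9]
opening: 1.002
```

```bash
python3 log.py; cat > kfit.py <<'E'
from h import *
import json
from scipy.optimize import least_squares
D=[json.loads(l) for l in open("log.jsonl")]
C=np.array([[0,0,-1],[-1,0,0],[0,1,0.]])
def fk(q,L):
    h,a0,a1,l1,a2,l2,a3,l3=L
    z=lambda a: Ro.from_euler("z",-a).as_matrix(); y=lambda a: Ro.from_euler("y",a).as_matrix()
    R=z(q[0]); p=np.array([0,0,h])+R@[a0,0,0]; R=R@y(q[1])@z(q[2]); p=p+R@[a1,0,l1]
    R=R@y(q[3]); p=p+R@[a2,0,0]; R=R@z(q[4]); p=p+R@[0,0,l2]; R=R@y(q[5]); p=p+R@[a3,0,l3]; R=R@z(q[6])
    return p,R@C
L0=np.array([.36,0,0,.42,0,.4,0,.12])
if __name__=="__main__":
    f=least_squares(lambda L:np.hstack([fk(d["q"],L)[0]-d["tool_pos"] for d in D]+[1e-3*(L-L0)]),L0)
    print(f.x.round(4),np.abs(f.fun[:-8]).max()); np.save("L.npy",f.x)
    for d in D: print((Ro.from_matrix(fk(d["q"],f.x)[1]).inv()*Ro.from_quat(d["eef_rot"])).magnitude())
E
python3 kfit.py
```

```text
t 1.1 q [-0.259  0.673 -0.574  1.975  0.593  0.351  0.695] p [0.4548 0.2967 0.3543] F [ 0.4  0.2 -0.9] M [-0.21  0.1  -0.05] op 1.002
[[ 0.9308  0.1127 -0.3477]
 [ 0.305   0.2848  0.9088]
 [ 0.2014 -0.9519  0.2307]]
[ 0.4076  0.117  -0.2983  0.6523  0.0597  0.4341 -0.026   0.3758] 0.01851855803657043
4.3093827271146296e-16
2.921142475102968e-16
4.0663635202450433e-16
```

```bash
cat > klin.py <<'E'
from h import *
import json
C=np.array([[0,0,-1],[-1,0,0],[0,1,0.]])
zf=lambda a: Ro.from_euler("z",-a).as_matrix(); yf=lambda a: Ro.from_euler("y",a).as_matrix()
def Rs(q):
    R=np.eye(3); o=[R]
    for i,a in enumerate(q): R=R@(zf(a) if i%2==0 else yf(a)); o.append(R)
    return o
# unknowns: base z | after q1: x,y | after q2: x,y(merged),z.. 
S=[(0,2),(1,0),(1,1),(2,0),(2,2),(3,0),(3,1),(4,0),(4,2),(5,0),(5,1),(6,0),(6,2),(7,0),(7,1)]
N=["h","1x","1y","2x","l1","3x","3y","4x","l2","5x","5y","6x","l3","7x","7y"]
P0=np.array([.36,0,0,0,.42,0,0,0,.4,0,0,0,.12,0,0])
def fk(q,v):
    o=Rs(q); return sum(o[i][:,j]*k for (i,j),k in zip(S,v)),o[7]@C
def fit():
    D=[json.loads(l) for l in open("log.jsonl")][1:] if False else [json.loads(l) for l in open("log.jsonl")]
    A=np.vstack([np.array([Rs(d["q"])[i][:,j] for i,j in S]).T for d in D]); b=np.hstack([d["tool_pos"] for d in D])
    W=1e-2*np.eye(len(S)); x=P0+np.linalg.lstsq(np.vstack([A,W]),np.hstack([b-A@P0,0*P0]),rcond=None)[0]
    return x,np.abs(A@x-b).max()
if __name__=="__main__":
    x,e=fit(); print(dict(zip(N,x.round(3))),e)
E
python3 klin.py
```

```text
{'h': np.float64(0.381), '1x': np.float64(0.029), '1y': np.float64(-0.003), '2x': np.float64(0.015), 'l1': np.float64(0.462), '3x': np.float64(-0.014), '3y': np.float64(-0.022), '4x': np.float64(-0.022), 'l2': np.float64(0.338), '5x': np.float64(0.011), '5y': np.float64(-0.033), '6x': np.float64(-0.022), 'l3': np.float64(0.128), '7x': np.float64(-0.003), '7y': np.float64(0.011)} 2.714286881533301e-05
```

```bash
cat > ik.py <<'E'
from klin import *
from scipy.optimize import least_squares
V,_=fit()
lo=np.array([-3.01,-.46,-1.47,.13,-1,.04,-2.66])+.05;hi=np.array([3.01,2.08,1.51,2.56,4.14,2.09,2.66])-.05
def ik(p,R,q0s):
    best=None
    for q0 in q0s:
        q0=np.clip(q0,lo+1e-3,hi-1e-3)
        def f(q):
            P,Q=fk(q,V); return np.hstack([(P-p)*5,Ro.from_matrix(Q.T@R).as_rotvec()*1,.003*(q-q0)])
        s=least_squares(f,q0,bounds=(lo,hi)); e=np.linalg.norm(s.fun[:6])
        if best is None or e<best[0]-2e-3: best=(e,s.x)
        if e<.01: break
    return best
rng=np.random.default_rng(0)
def rand(n): return [lo+(hi-lo)*rng.random(7) for _ in range(n)]
E_=np.array([.55,.835,0]);UP=np.array([0,0,1.])
def frame(y,z): 
    x=np.cross(y,z); return np.c_[x,y,z]
def grasp(phi,end,sg,c=np.array([.5105,.2165,.025])):
    # tool leaning; end "N": N end will be down
    e=E_ if end=="N" else -E_     # e: from lower end to upper end
    y=-np.sin(phi)*e-np.cos(phi)*UP; z=sg*np.cross(UP,e)  # sg=+1: x||e
    R=frame(y,z); return c-.147*y,R
def stand(phi,psi,sg,c):
    f=np.array([np.cos(psi),np.sin(psi),0]); y=np.cos(phi)*f-np.sin(phi)*UP; z=sg*np.cross(UP,f)
    return c-.147*y,frame(y,z)
E
cat > t1.py <<'E'
from ik import *
from h import r
q=r.get_state()["q"]
G=np.array([.5154,-.195,.047])
for phi in np.radians([0,20,35,50]):
  for end in "NF":
    for sg in(1,-1):
        p,R=grasp(phi,end,sg); b=ik(p,R,[q]+rand(8)); ok=b[0]<.01
        print(round(np.degrees(phi)),end,sg,"grasp",round(b[0],3),b[1].round(2))
  for sg in(1,-1):
    for psi in(-10,-35,-60):
        p,R=stand(phi,np.radians(psi),sg,G); b=ik(p,R,[q]+rand(8)); print("   gauge",sg,psi,round(b[0],3),b[1].round(2))
  for sg in(1,-1):
    for psi in(0,-60,60):
        p,R=stand(-phi,np.radians(psi),sg,np.array([.5,0.1,.3])); b=ik(p,R,[q]+rand(8)); print("   final",sg,psi,round(b[0],3),b[1].round(2))
E
python3 t1.py
```

```text
0 N 1 grasp 0.0 [-0.21  1.05 -0.44  1.86  0.96  0.46  1.21]
0 N -1 grasp 0.0 [-0.58  1.03  0.12  1.83 -0.36  0.3  -0.75]
0 F 1 grasp 0.0 [-0.58  1.03  0.12  1.83 -0.36  0.3  -0.75]
0 F -1 grasp 0.0 [-0.21  1.05 -0.44  1.86  0.96  0.46  1.21]
   gauge 1 -10 0.0 [ 1.03  1.74 -0.43  2.13  3.98  1.74 -0.74]
   gauge 1 -35 0.0 [-0.09  1.64  0.17  2.28  2.33  2.04 -2.23]
   gauge 1 -60 0.0 [-0.25  1.53  0.08  2.1   1.85  1.63 -2.06]
   gauge -1 -10 0.007 [-0.33  2.03  0.72  2.22  2.38  2.04  0.31]
   gauge -1 -35 0.0 [-0.47  1.82  0.5   2.2   2.16  1.59  0.57]
   gauge -1 -60 0.0 [-0.5   1.65  0.38  2.03  1.77  1.25  1.  ]
   final 1 0 0.226 [ 0.43  2.03 -1.42  2.51  3.82  2.04  0.38]
   final 1 -60 0.0 [-1.05  0.97  0.32  2.1   1.2   1.35 -1.39]
   final 1 60 0.042 [ 1.08  1.58 -1.42  2.17  4.09  0.13 -0.86]
   final -1 0 0.235 [-1.35  1.93  1.46  2.51  2.92  1.05 -0.25]
   final -1 -60 0.0 [-0.83  0.97 -0.02  2.07  1.26  1.62  1.66]
   final -1 60 0.023 [ 1.09  1.67 -1.42  2.17  4.09  0.09  2.36]
20 N 1 grasp 0.0 [-0.29  1.15 -0.51  1.56  0.73  1.    1.4 ]
20 N -1 grasp 0.0 [-0.68  1.12 
[... 2216 characters left out ...]
9]
   gauge 1 -35 0.0 [ 0.82  1.26 -0.83  2.32  2.48  1.29 -0.85]
   gauge 1 -60 0.0 [ 0.5   1.11 -0.6   2.24  2.11  1.2  -1.31]
   gauge -1 -10 0.0 [ 0.63  1.1  -0.23  2.3   3.22  0.9   1.93]
   gauge -1 -35 0.0 [ 0.36  1.08 -0.16  2.33  2.76  0.99  1.62]
   gauge -1 -60 0.0 [ 0.14  1.06 -0.1   2.23  2.24  0.85  1.48]
   final 1 0 0.167 [-0.96  1.7   0.55  2.23  1.54  2.04 -2.61]
   final 1 -60 0.0 [-1.26  1.84  0.93  1.85  0.92  1.39 -1.36]
   final 1 60 0.04 [ 0.97  2.03 -1.31  1.85 -0.95  0.97 -1.69]
   final -1 0 0.0 [-1.19  2.03  0.89  2.17  1.45  1.52  0.39]
   final -1 -60 0.0 [-0.91  1.53  0.37  1.84  1.19  2.02  1.48]
   final -1 60 0.059 [ 0.92  2.03 -1.28  1.82 -0.95  1.01  1.48]
```

```bash
cat > path.py <<'E'
from ik import *
from h import r
from scipy.spatial.transform import Slerp
def step(q,p,R):
    def f(x):
        P,Q=fk(x,V); return np.hstack([(P-p)*5,Ro.from_matrix(Q.T@R).as_rotvec(),.02*(x-q)])
    s=least_squares(f,np.clip(q,lo+1e-3,hi-1e-3),bounds=(lo,hi)); return s.x,np.linalg.norm(s.fun[:6])
def go(q,p,R,n=12,verbose=True,name=""):
    P,Q=fk(q,V); sl=Slerp([0,1],Ro.from_matrix([Q,R])); em=0;mm=9
    for t in np.linspace(0,1,n+1)[1:]:
        q,e=step(q,P+(p-P)*t,sl(t).as_matrix()); em=max(em,e); mm=min(mm,np.min(np.r_[q-lo,hi-q]))
    if verbose: print(name,"err %.3f margin %.2f"%(em,mm),q.round(2),"ang",np.degrees(Ro.from_matrix(Q.T@R).magnitude()).round())
    return q
E
cat > t2.py <<'E'
from path import *
q0=r.get_state()["q"]
G=np.array([.5154,-.195,.047])
for phi in np.radians([30,40]):
  for sg in(1,-1):
   for psi in np.radians([-15]):
    print("== phi",np.degrees(phi),"sg",sg)
    p,R=grasp(phi,"N",sg); up=np.array([0,0,.12])
    q=go(q0,p+up,R,name="pre"); q=go(q,p,R,name="grasp"); q=go(q,p+up*1.3,R,name="lift")
    p1,R1=stand(phi,np.radians(20),sg,np.array([.48,.05,.25])); q=go(q,p1,R1,name="mid")
    p1,R1=stand(phi,psi,sg,G+[0,0,.1]); q=go(q,p1,R1,name="above"); q=go(q,G+p1-p1+0*p1+p1-[0,0,.1]-G,R1,name="down"); q=go(q,p1,R1,name="up")
    for ps in(-60,-90,-30):
        p2,R2=stand(-phi,np.radians(ps),-sg,np.array([.5,-.05,.33]))
        pm,Rm=stand(0,np.radians(ps),-sg,np.array([.5,-.05,.33]))
        go(go(q,p2,R2,name="final%d"%ps),p2,R2)
E
python3 t2.py
```

```text
== phi 29.999999999999996 sg 1
pre err 0.000 margin 0.37 [-0.29  1.05 -0.63  1.42  0.64  1.42  1.46] ang 59.0
grasp err 0.000 margin 0.63 [-0.31  1.25 -0.58  1.39  0.74  1.28  1.41] ang 0.0
lift err 0.000 margin 0.56 [-0.28  1.   -0.65  1.41  0.61  1.48  1.48] ang 0.0
mid err 0.124 margin 0.00 [-0.63  1.11  1.4   2.51  4.09  1.76 -2.43] ang 96.0
above err 0.026 margin 0.00 [-0.26  1.4   1.15  2.46  3.54  1.67 -2.61] ang 36.0
down err 0.000 margin 0.00 [-0.24  1.61  0.94  2.37  3.28  1.7  -2.59] ang 0.0
up err 0.000 margin 0.00 [-0.26  1.4   1.15  2.46  3.54  1.67 -2.61] ang 0.0
final-60 err 0.505 margin 0.00 [ 0.58  2.03 -1.42  2.1   4.09  2.04 -2.61] ang 180.0
 err 0.505 margin 0.00 [ 0.58  2.03 -1.42  2.1   4.09  2.04 -2.61] ang 25.0
final-90 err 0.803 margin 0.00 [ 0.52  1.96 -1.42  1.82  4.09  2.04 -2.5 ] ang 180.0
 err 0.803 margin 0.00 [ 0.52  1.96 -1.42  1.82  4.09  2.04 -2.5 ] ang 41.0
final-30 err 0.002 margin 0.00 [-1.14  2.03  1.18  2.42  1.96  0.87  0.33] ang 180.0
 err 0.000 margin 0.00 [-1.14  2.03  1.18  2.42  1.96  0.87  0.33] ang 0.0
== phi 29.999999999999996 sg -1
p
[... 2445 characters left out ...]
gin 0.00 [ 0.43  0.7  -0.14  2.13 -0.95  0.09 -0.5 ] ang 49.0
down err 0.823 margin 0.00 [ 0.61  0.99 -0.31  2.   -0.95  0.09 -0.3 ] ang 35.0
up err 0.686 margin 0.00 [ 0.43  0.7  -0.14  2.13 -0.95  0.09 -0.5 ] ang 43.0
final-60 err 0.001 margin 0.00 [-1.18  2.03  1.22  2.14  1.    0.71 -1.57] ang 172.0
 err 0.000 margin 0.00 [-1.18  2.03  1.22  2.14  1.    0.71 -1.57] ang 0.0
final-90 err 0.001 margin 0.13 [-1.03  1.87  1.17  1.8   0.63  1.18 -0.86] ang 164.0
 err 0.000 margin 0.16 [-1.03  1.87  1.17  1.8   0.63  1.18 -0.86] ang 0.0
final-30 err 0.877 margin 0.00 [ 0.68  2.03 -1.05  2.06 -0.95  2.04  0.61] ang 179.0
 err 0.847 margin 0.00 [ 0.68  2.03 -1.05  2.06 -0.95  2.04  0.61] ang 42.0
```

```bash
cat > t3.py <<'E'
from path import *
q0=r.get_state()["q"]
G=np.array([.5154,-.195,.047])
for phi in np.radians([30,40,50]):
  for sg in(1,-1):
    print("== phi",np.degrees(phi),"sg",sg)
    p,R=grasp(phi,"N",sg); up=np.array([0,0,.12])
    q=go(q0,p+up,R,name="pre"); q=go(q,p,R,name="grasp"); q=go(q,p+up*1.3,R,name="lift")
    for ps,c in((-100,(.48,.2,.25)),(-60,(.46,.05,.25)),(-35,(.46,-.05,.25)),(-15,(.5154,-.195,.147)),(-15,(.5154,-.195,.047)),(-15,(.5154,-.195,.147)),(-15,(.5,-.15,.25)),(-40,(.5,-.1,.3)),(-60,(.5,-.05,.3))):
        p1,R1=stand(phi,np.radians(ps),sg,np.array(c)); q=go(q,p1,R1,name="s%d"%ps)
    qs=q
    for ps in(-60,-80):
        q=qs
        for k in range(1,5):
            ph=phi-2*phi*k/4; p1,R1=stand(ph,np.radians(ps),sg,np.array([.5,-.05,.33])); R1=Ro.from_rotvec(0*UP).as_matrix()@R1@Ro.from_euler("y",sg*k*45,degrees=True).as_matrix(); q=go(q,p1,R1,name="f%d"%ps)
E
python3 t3.py
```

```text
== phi 29.999999999999996 sg 1
pre err 0.000 margin 0.37 [-0.29  1.05 -0.63  1.42  0.64  1.42  1.46] ang 59.0
grasp err 0.000 margin 0.63 [-0.31  1.25 -0.58  1.39  0.74  1.28  1.41] ang 0.0
lift err 0.000 margin 0.56 [-0.28  1.   -0.65  1.41  0.61  1.48  1.48] ang 0.0
s-100 err 0.000 margin 0.45 [-0.9   0.99  0.25  1.44  0.41  1.59 -1.03] ang 164.0
s-60 err 0.000 margin 0.18 [-0.94  0.72  0.37  2.33  1.29  0.84 -1.36] ang 40.0
s-35 err 0.115 margin 0.00 [-0.95  0.94  1.17  2.51  3.22  0.59 -2.61] ang 25.0
s-15 err 0.077 margin 0.00 [-0.24  1.36  1.1   2.46  3.55  1.64 -2.55] ang 22.0
s-15 err 0.000 margin 0.06 [-0.22  1.57  0.9   2.37  3.28  1.69 -2.53] ang 0.0
s-15 err 0.000 margin 0.05 [-0.24  1.36  1.1   2.46  3.55  1.64 -2.55] ang 0.0
s-15 err 0.032 margin 0.00 [-0.41  1.09  1.34  2.51  3.82  1.44 -2.61] ang 0.0
s-40 err 0.005 margin 0.00 [-0.86  0.84  1.25  2.42  3.33  0.53 -2.61] ang 25.0
s-60 err 0.003 margin 0.00 [-1.07  0.98  1.23  2.3   1.81  0.09 -1.53] ang 20.0
f-60 err 0.000 margin 0.06 [-1.1   0.98  1.06  2.36  1.7   0.49 -2.34] ang 47.0
f-60 err 0.449 margin 0.00 [ 0.0
[... 7926 characters left out ...]
in 0.00 [-1.05  1.03  1.34  2.07 -0.91  0.47 -1.94] ang 19.0
f-60 err 0.000 margin 0.02 [-1.18  1.27  1.34  2.2  -0.66  0.11 -1.61] ang 51.0
f-60 err 0.003 margin 0.00 [-1.23  1.8   1.46  2.2  -0.82  0.09 -1.  ] ang 51.0
f-60 err 0.002 margin 0.00 [-1.24  2.03  1.39  2.25  0.99  0.29 -2.24] ang 51.0
f-60 err 0.000 margin 0.00 [-1.1   2.03  1.13  2.07  1.    1.   -1.64] ang 51.0
f-80 err 0.000 margin 0.00 [-1.14  1.42  1.46  1.95 -0.43  0.63 -2.01] ang 44.0
f-80 err 0.000 margin 0.00 [-1.18  1.7   1.42  1.99 -0.06  0.58 -1.72] ang 51.0
f-80 err 0.000 margin 0.04 [-1.17  1.95  1.37  1.96  0.32  0.71 -1.42] ang 51.0
f-80 err 0.000 margin 0.00 [-1.05  2.03  1.22  1.88  0.71  1.11 -1.08] ang 51.0
```

```bash
cat > t4.py <<'E'
from path import *
q0=r.get_state()["q"]
G=np.array([.5154,-.195,.047])
def chain(q,pts):
    em=0;mm=9;n=10
    for p,R in pts:
        P,Q=fk(q,V); sl=Slerp([0,1],Ro.from_matrix([Q,R]))
        for t in np.linspace(0,1,n+1)[1:]:
            q,e=step(q,P+(p-P)*t,sl(t).as_matrix()); em=max(em,e); mm=min(mm,np.min(np.r_[q-lo,hi-q]))
    return q,em,mm
up=np.array([0,0,.2])
for phi in (30,40,50):
  for sg in(1,-1):
    p,R=grasp(np.radians(phi),"N",sg)
    q1,e1,m1=chain(q0,[(p+up,R),(p,R),(p+up,R)])
    for ps in(-20,0,20):
      for mid in((.55,.05,.3),(.6,.15,.35),(.5,.1,.3)):
        pg,Rg=stand(np.radians(phi),np.radians(ps),sg,G+[0,0,.1])
        half=Slerp([0,1],Ro.from_matrix([R,Rg]))(.5).as_matrix()
        pm=np.array(mid)-.147*half[:,1]
        q,e,m=chain(q1,[(pm,half),(pg,Rg)]); qd,e2,m2=chain(q,[(pg-[0,0,.1],Rg)])
        print(phi,sg,ps,mid,"carry %.3f %.2f down %.3f %.2f"%(e,m,e2,m2),qd.round(2))
E
python3 t4.py
```

```text
30 1 -20 (0.55, 0.05, 0.3) carry 0.006 0.00 down 0.000 0.01 [ 0.84  1.41 -0.55  2.39  3.16  1.55 -0.91]
30 1 -20 (0.6, 0.15, 0.35) carry 0.006 0.00 down 0.000 0.01 [ 0.78  1.37 -0.47  2.39  3.17  1.55 -1.01]
30 1 -20 (0.5, 0.1, 0.3) carry 0.007 0.00 down 0.000 0.01 [ 0.23  1.27  0.22  2.4   3.21  1.57 -1.78]
30 1 0 (0.55, 0.05, 0.3) carry 0.002 0.09 down 0.000 0.14 [ 1.27  1.59 -0.87  2.26  3.33  0.97 -0.29]
30 1 0 (0.6, 0.15, 0.35) carry 0.002 0.09 down 0.000 0.14 [ 1.23  1.54 -0.81  2.26  3.38  0.98 -0.39]
30 1 0 (0.5, 0.1, 0.3) carry 0.002 0.04 down 0.000 0.14 [ 1.24  1.55 -0.82  2.26  3.37  0.98 -0.38]
30 1 20 (0.55, 0.05, 0.3) carry 0.003 0.03 down 0.000 0.22 [ 1.47  1.74 -1.11  2.1   2.9   0.42  0.48]
30 1 20 (0.6, 0.15, 0.35) carry 0.004 0.00 down 0.000 0.25 [ 1.46  1.72 -1.08  2.09  2.97  0.4   0.39]
30 1 20 (0.5, 0.1, 0.3) carry 0.003 0.10 down 0.000 0.27 [ 1.45  1.71 -1.07  2.09  3.01  0.4   0.34]
30 -1 -20 (0.55, 0.05, 0.3) carry 0.910 0.00 down 0.984 0.00 [ 1.57  2.03 -1.23  1.9  -0.95  0.09  1.27]
30 -1 -20 (0.6, 0.15, 0.35) carry 0.910 0.00 down 0.984 0.00 [ 1.57  2.03 
[... 3752 characters left out ...]
, 0.3) carry 0.484 0.00 down 0.630 0.00 [ 0.18  0.96  0.1   2.01 -0.95  0.09 -0.74]
50 -1 0 (0.55, 0.05, 0.3) carry 0.396 0.00 down 0.518 0.00 [ 0.78  1.03 -0.47  1.99 -0.95  0.09  0.05]
50 -1 0 (0.6, 0.15, 0.35) carry 0.396 0.00 down 0.518 0.00 [ 0.78  1.03 -0.47  1.99 -0.95  0.09  0.05]
50 -1 0 (0.5, 0.1, 0.3) carry 0.396 0.00 down 0.518 0.00 [ 0.78  1.03 -0.47  1.99 -0.95  0.09  0.05]
50 -1 20 (0.55, 0.05, 0.3) carry 0.185 0.00 down 0.277 0.00 [ 0.99  1.14 -0.65  1.95 -0.95  0.09  0.52]
50 -1 20 (0.6, 0.15, 0.35) carry 0.185 0.00 down 0.277 0.00 [ 0.99  1.14 -0.65  1.95 -0.95  0.09  0.52]
50 -1 20 (0.5, 0.1, 0.3) carry 0.185 0.00 down 0.277 0.00 [ 0.99  1.14 -0.65  1.95 -0.95  0.09  0.52]
```

```bash
cat > d.py <<'E'
from ik import *
from h import r
def delta(p,R,nm=""):
    s=r.get_state(); Q=Ro.from_quat(s["eef_rot"]).as_matrix(); d=Q.T@(np.array(p)-s["tool_pos"]); w=Ro.from_matrix(Q.T@R).as_rotvec()
    n=max(np.linalg.norm(d)/.05,np.degrees(np.linalg.norm(w))/8.59)
    print(nm,"d",d.round(4),"w",(np.degrees(w)/45).round(4),"rows %.1f"%n)
E
python3 - <<'E'
from d import *
p,R=grasp(np.radians(40),"N",1,np.array([.5105,.2165,.024]))
print(p,R.round(3)); delta(p+[0,0,.12],R,"pre")
E
```

```text
[0.56246938 0.29539897 0.13660853] [[ 0.421 -0.354 -0.835]
 [ 0.64  -0.537  0.55 ]
 [-0.643 -0.766  0.   ]]
pre d [ 0.0802  0.1048 -0.0612] w [-0.4882 -0.7241  1.203 ] rows 7.8
```

arm_command:
  deltas:
    - {"dx": 0.01,"dy": 0.013,"dz": -0.008,"wx": -0.06,"wy": -0.09,"wz": 0.15}
    - {"dx": 0.02,"dy": 0.026,"dz": -0.016,"wx": -0.12,"wy": -0.18,"wz": 0.3}
    - {"dx": 0.03,"dy": 0.04,"dz": -0.024,"wx": -0.18,"wy": -0.27,"wz": 0.45}
    - {"dx": 0.04,"dy": 0.053,"dz": -0.032,"wx": -0.24,"wy": -0.36,"wz": 0.6}
    - {"dx": 0.05,"dy": 0.067,"dz": -0.04,"wx": -0.3,"wy": -0.45,"wz": 0.75}

```text
clock: 1.6
tool_pos: [0.52, 0.299, 0.2913]
eef_rot: [0.685, 0.135, -0.369, -0.614]
contact_force: [0.4, -0.1, 0.2]
opening: 1.004
```

```bash
cat > s1.py <<'E'
from d import *
p,R=grasp(np.radians(40),"N",1,np.array([.5105,.2165,.024]))
delta(p+[0,0,.12],R,"pre");delta(p+[0,0,.04],R,"pre4");delta(p,R,"grasp")
E
python3 log.py; python3 klin.py; python3 s1.py
```

```text
t 1.6 q [-0.25   0.962 -0.701  1.554  0.548  1.211  1.195] p [0.52   0.299  0.2913] F [ 0.4 -0.1  0.2] M [ 0.23 -0.23  0.05] op 1.004
[[ 0.6909 -0.2681 -0.6714]
 [ 0.6383 -0.2097  0.7406]
 [-0.3393 -0.9403  0.0262]]
{'h': np.float64(0.358), '1x': np.float64(0.026), '1y': np.float64(-0.004), '2x': np.float64(0.018), 'l1': np.float64(0.467), '3x': np.float64(-0.027), '3y': np.float64(-0.022), '4x': np.float64(-0.026), 'l2': np.float64(0.336), '5x': np.float64(0.008), '5y': np.float64(-0.026), '6x': np.float64(-0.03), 'l3': np.float64(0.123), '7x': np.float64(-0.002), '7y': np.float64(0.007)} 6.57052282247439e-05
pre d [ 0.0388  0.022  -0.0321] w [-0.1898 -0.2628  0.4496] rows 2.9
pre4 d [ 0.0659  0.0973 -0.0342] w [-0.1898 -0.2628  0.4496] rows 2.9
grasp d [ 0.0795  0.1349 -0.0352] w [-0.1898 -0.2628  0.4496] rows 3.2
```

arm_command:
  deltas:
    - {"dx": 0.013,"dy": 0.007,"dz": -0.011,"wx": -0.063,"wy": -0.088,"wz": 0.15}
    - {"dx": 0.026,"dy": 0.015,"dz": -0.021,"wx": -0.127,"wy": -0.175,"wz": 0.3}
    - {"dx": 0.039,"dy": 0.022,"dz": -0.032,"wx": -0.19,"wy": -0.263,"wz": 0.45}
    - {"dx": 0.053,"dy": 0.06,"dz": -0.033,"wx": -0.19,"wy": -0.263,"wz": 0.45}
    - {"dx": 0.066,"dy": 0.097,"dz": -0.034,"wx": -0.19,"wy": -0.263,"wz": 0.45}

```text
clock: 2.1
tool_pos: [0.5623, 0.2971, 0.1761]
eef_rot: [0.7, 0.104, -0.526, -0.472]
contact_force: [0.8, 0.3, 0.1]
opening: 0.999
```

```bash
python3 log.py;python3 s1.py; python3 - <<'E'
from h import *
a=r.snapshot("scene");b=r.snapshot("top")
f=lambda im,u,v,w,h:cv2.resize(im[v:v+h,u:u+w],(400,400),interpolation=cv2.INTER_CUBIC)
cv2.imwrite("pics/p1.png",np.hstack([f(a,190,120,120,120),f(b,200,170,120,120)])[:,:,::-1])
E
```

```text
t 2.1 q [-0.35   1.219 -0.602  1.312  0.673  1.535  1.435] p [0.5623 0.2971 0.1761] F [0.8 0.3 0.1] M [ 0.64 -0.27  0.02] op 0.999
[[ 0.4258 -0.3509 -0.834 ]
 [ 0.6413 -0.5331  0.5518]
 [-0.6383 -0.7698 -0.002 ]]
pre d [-0.0524 -0.0611 -0.0013] w [ 0.0002 -0.0036  0.0074] rows 1.6
pre4 d [-0.0013  0.0005 -0.0011] w [ 0.0002 -0.0036  0.0074] rows 0.0
grasp d [ 0.0242  0.0313 -0.001 ] w [ 0.0002 -0.0036  0.0074] rows 0.8
```

View pics/p1.png

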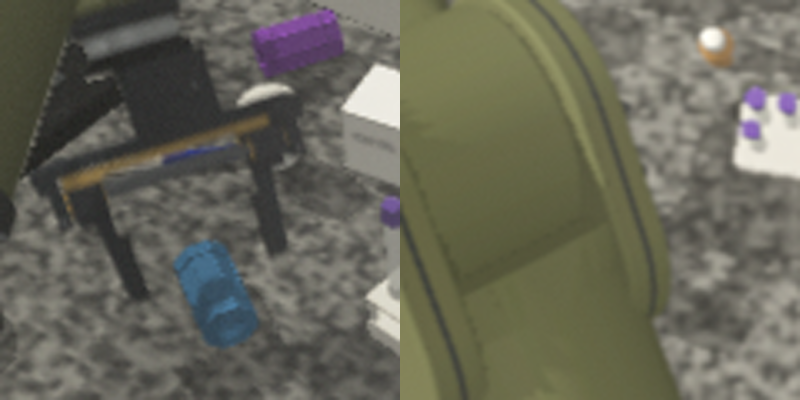

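arm_command:
  deltas:
    - {"dx": 0.008,"dy": 0.01,"dz": -0.001,"wx": 0,"wy": -0.004,"wz": 0.007}
    - {"dx": 0.016,"dy": 0.02,"dz": -0.001,"wx": 0,"wy": -0.004,"wz": 0.007}
    - {"dx": 0.024,"dy": 0.031,"dz": -0.001,"wx": 0,"wy": -0.004,"wz": 0.007}
    - {"dx": 0.024,"dy": 0.031,"dz": -0.001,"wx": 0,"wy": -0.004,"wz": 0.007}
    - {"dx": 0.024,"dy": 0.031,"dz": -0.001,"wx": 0,"wy": -0.004,"wz": 0.007}
  claw: 0.3
  grip_force: 25

```text
clock: 2.7
tool_pos: [0.5622, 0.2949, 0.1389]
eef_rot: [0.699, 0.102, -0.528, -0.47]
contact_force: [-0.5, 0.2, -1.0]
opening: 0.648
```

```bash
python3 log.py;python3 s1.py
```

```text
t 2.7 q [-0.353  1.272 -0.59   1.3    0.696  1.504  1.431] p [0.5622 0.2949 0.1389] F [-0.5  0.2 -1. ] M [ 0.51 -0.22 -0.  ] op 0.648
[[ 4.205e-01 -3.541e-01 -8.353e-01]
 [ 6.399e-01 -5.369e-01  5.498e-01]
 [-6.432e-01 -7.657e-01  8.000e-04]]
pre d [-0.0753 -0.0905  0.0001] w [-0.0005  0.001  -0.0008] rows 2.4
pre4 d [-0.0238 -0.0292  0.    ] w [-0.0005  0.001  -0.0008] rows 0.8
grasp d [0.0019 0.0014 0.    ] w [-0.0005  0.001  -0.0008] rows 0.0
```

arm_command:
  deltas:
    - {"dx": 0.001,"dy": 0.001,"dz": 0,"wx": 0,"wy": 0,"wz": 0}
    - {"dx": 0.001,"dy": 0.001,"dz": 0,"wx": 0,"wy": 0,"wz": 0}
    - {"dx": 0.001,"dy": 0.001,"dz": 0,"wx": 0,"wy": 0,"wz": 0}
    - {"dx": 0.001,"dy": 0.001,"dz": 0,"wx": 0,"wy": 0,"wz": 0}
    - {"dx": 0.001,"dy": 0.001,"dz": 0,"wx": 0,"wy": 0,"wz": 0}
  claw: -1
  grip_force: 25

```text
clock: 3.2
tool_pos: [0.5624, 0.2952, 0.1377]
eef_rot: [0.7, 0.102, -0.528, -0.47]
contact_force: [1.4, 0.6, 2.9]
opening: 0.445
```

```bash
python3 log.py;python3 s1.py
```

```text
t 3.2 q [-0.353  1.274 -0.59   1.299  0.697  1.503  1.43 ] p [0.5624 0.2952 0.1377] F [1.4 0.6 2.9] M [ 0.39 -0.22  0.04] op 0.445
[[ 4.209e-01 -3.536e-01 -8.354e-01]
 [ 6.400e-01 -5.369e-01  5.497e-01]
 [-6.428e-01 -7.660e-01  4.000e-04]]
pre d [-0.0763 -0.0913  0.0001] w [-0.      0.0007 -0.0002] rows 2.4
pre4 d [-0.0249 -0.03    0.0001] w [-0.      0.0007 -0.0002] rows 0.8
grasp d [0.0009 0.0007 0.    ] w [-0.      0.0007 -0.0002] rows 0.0
```

```bash
python3 - <<'E'
from d import *
s=r.get_state();Q=Ro.from_quat(s["eef_rot"]).as_matrix()
z=Q[:,2]; e=np.cross(z,UP)*1.; e=e/np.linalg.norm(e); e*=np.sign(e@E_)
c=Q.T@(np.array([.5105,.2165,.02])-s["tool_pos"]); c[2]=0
ax=Q.T@e; print(c,ax,np.degrees(np.arctan2(e[1],e[0])))
np.savez("rel.npz",c=c,ax=ax)
E
cat >> d.py <<'E'
Z=np.load("rel.npz"); CT,AX=Z["c"],Z["ax"]   # adapter centre & N->F axis in tool frame
def place(c,axis,fz):
    """tool pose with adapter centre c, N->F axis along 'axis', tool z (jaw) dir fz (perp)"""
    z=np.array(fz,float); z/=np.linalg.norm(z); a=np.array(axis,float); a/=np.linalg.norm(a)
    A=np.c_[AX,[0,0,1],np.cross(AX,[0,0,1])]; W=np.c_[a,z,np.cross(a,z)]; R=W@A.T
    return np.array(c)-R@CT,R
def adapter():
    s=r.get_state();Q=Ro.from_quat(s["eef_rot"]).as_matrix(); return s["tool_pos"]+Q@CT,Q@AX
def gaugepose(psi,c,sg=1):
    psi=np.radians(psi); return place(c,UP,sg*np.array([-np.sin(psi),np.cos(psi),0]))
E
cat > s2.py <<'E'
from d import *
s=r.get_state();Q=Ro.from_quat(s["eef_rot"]).as_matrix()
pg,Rg=gaugepose(0,np.array([.5154,-.195,.047+.1]))
half=Slerp([0,1],Ro.from_matrix([Q,Rg]))(.5).as_matrix()
print(Rg.round(3),pg); delta(s["tool_pos"]+[0,0,.15],Q,"lift")
delta(np.array([.55,.05,.3])-half@CT,half,"half"); delta(pg,Rg,"gauge+100")
E
sed -i '1i from scipy.spatial.transform import Slerp' s2.py; python3 s2.py
```

```text
[0.00344543 0.150712   0.        ] [ 7.65993954e-01 -6.42847776e-01  2.15547988e-17] 56.65269504781861
[[ 0.643  0.766  0.   ]
 [ 0.     0.     1.   ]
 [ 0.766 -0.643  0.   ]] [ 0.39774063 -0.195       0.2412457 ]
lift d [-9.640e-02 -1.149e-01  1.000e-04] w [0. 0. 0.] rows 3.0
half d [-0.3606 -0.1007 -0.0892] w [-0.0607  0.6913 -0.9104] rows 7.7
gauge+100 d [-0.4496  0.242  -0.1319] w [-0.1213  1.3825 -1.8207] rows 12.0
```

arm_command:
  deltas:
    - {"dx": -0.026,"dy": -0.031,"dz": 0,"wx": 0,"wy": 0,"wz": 0}
    - {"dx": -0.058,"dy": -0.069,"dz": 0,"wx": 0,"wy": 0,"wz": 0}
    - {"dx": -0.09,"dy": -0.107,"dz": 0,"wx": 0,"wy": 0,"wz": 0}
    - {"dx": -0.122,"dy": -0.11,"dz": -0.01,"wx": -0.005,"wy": 0.07,"wz": -0.09}
    - {"dx": -0.15,"dy": -0.11,"dz": -0.02,"wx": -0.01,"wy": 0.14,"wz": -0.18}

```text
clock: 3.7
tool_pos: [0.5545, 0.2477, 0.3197]
eef_rot: [0.72, 0.129, -0.452, -0.51]
contact_force: [0.5, -0.6, -1.2]
opening: 0.452
```

```bash
python3 log.py; cat > look.py <<'E'
from d import *
import sys
c,a=adapter(); print("adapter",c.round(4),a.round(4))
im={n:r.snapshot(n) for n in("scene","top")}
rc=.02/np.cos(np.pi/8); zt=Ro.from_quat(r.get_state()["eef_rot"]).as_matrix()[:,2]; xx=np.cross(a,zt)
an=np.arange(8)*np.pi/4+np.pi/8
o=[]
for n in im:
    u,v=(proj(n,c)[0]-40).astype(int); u=np.clip(u,0,560);v=np.clip(v,0,320)
    I=im[n][v:v+80,u:u+80,::-1].copy(); I=cv2.resize(I,None,fx=5,fy=5,interpolation=cv2.INTER_CUBIC); 
    if "-o" in sys.argv:
      for s,col in((-1,(0,0,255)),(1,(0,255,0))):
        P=np.array([c+a*.035*s+rc*(np.cos(t)*zt+np.sin(t)*xx) for t in an]); cv2.polylines(I,[((proj(n,P)-[u,v]+.5)*5).astype(np.int32)],True,col,1)
    o.append(I)
cv2.imwrite(sys.argv[1],np.hstack(o)); 
for n in im: cv2.imwrite(sys.argv[1].replace(".png","_"+n+".png"),im[n][:,:,::-1])
E
python3 look.py pics/l1.png -o
```

```text
t 3.7 q [-0.243  0.956 -0.645  1.464  0.624  1.494  1.39 ] p [0.5545 0.2477 0.3197] F [ 0.5 -0.6 -1.2] M [ 0.6  -0.31  0.02] op 0.452
[[ 0.5573 -0.2747 -0.7836]
 [ 0.6473 -0.4473  0.6172]
 [-0.52   -0.8511 -0.0715]]
adapter [0.515  0.1825 0.1896] [0.6034 0.7834 0.1488]
```

View pics/l1.png

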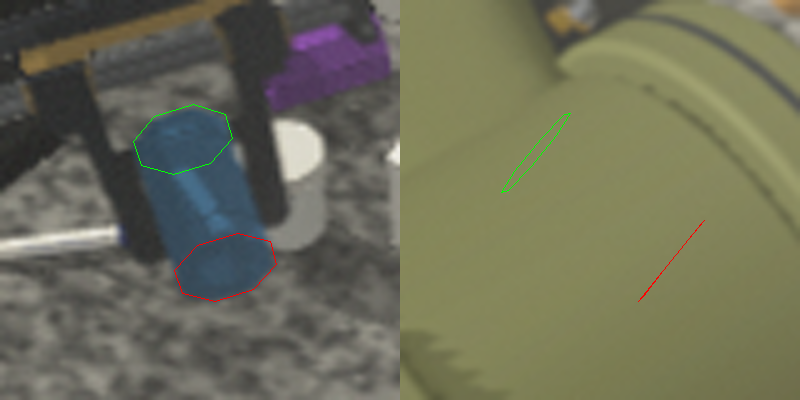

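```bash
cat > s3.py <<'E'
from d import *
from scipy.spatial.transform import Slerp
import sys
# usage: psi cx cy cz : split path from now to pose into fractions
psi,cx,cy,cz=map(float,sys.argv[1:5])
s=r.get_state();Q=Ro.from_quat(s["eef_rot"]).as_matrix()
pg,Rg=gaugepose(psi,np.array([cx,cy,cz]))
delta(pg,Rg,"full")
c0,a0=adapter(); w=Ro.from_matrix(Q.T@Rg).as_rotvec()
for f in map(float,sys.argv[5:]):
    R=Q@Ro.from_rotvec(w*f).as_matrix(); c=c0+(np.array([cx,cy,cz])-c0)*f+np.array([.0,0,.12])*np.sin(np.pi*f)
    delta(c-R@CT,R,"f%.2f c %s"%(f,c.round(2)))
E
python3 s3.py 0 .5154 -.195 .147 .1 .2 .3 .4 .5
```

```text
full d [-0.3287  0.3089 -0.1426] w [-0.1022  1.2362 -1.6377] rows 10.8
f0.10 c [0.52 0.14 0.22] d [-0.0603 -0.0092 -0.0231] w [-0.0102  0.1236 -0.1638] rows 1.3
f0.20 c [0.52 0.1  0.25] d [-0.1179 -0.0129 -0.044 ] w [-0.0204  0.2472 -0.3275] rows 2.5
f0.30 c [0.52 0.07 0.28] d [-0.1708 -0.0084 -0.0628] w [-0.0306  0.3709 -0.4913] rows 3.6
f0.40 c [0.52 0.03 0.29] d [-0.2171  0.0064 -0.0793] w [-0.0409  0.4945 -0.6551] rows 4.6
f0.50 c [ 0.52 -0.01  0.29] d [-0.2555  0.0326 -0.0936] w [-0.0511  0.6181 -0.8188] rows 5.5
```

arm_command:
  deltas:
    - {"dx": -0.047,"dy": -0.008,"dz": -0.018,"wx": -0.008,"wy": 0.1,"wz": -0.13}
    - {"dx": -0.094,"dy": -0.012,"dz": -0.035,"wx": -0.016,"wy": 0.2,"wz": -0.26}
    - {"dx": -0.14,"dy": -0.012,"dz": -0.052,"wx": -0.025,"wy": 0.3,"wz": -0.395}
    - {"dx": -0.184,"dy": -0.005,"dz": -0.068,"wx": -0.033,"wy": 0.4,"wz": -0.53}
    - {"dx": -0.217,"dy": 0.006,"dz": -0.08,"wx": -0.041,"wy": 0.495,"wz": -0.655}

```text
clock: 4.3
tool_pos: [0.4949, 0.0533, 0.4332]
eef_rot: [0.746, 0.213, -0.16, -0.61]
contact_force: [-0.4, -0.6, -1.9]
opening: 0.455
```

```bash
python3 log.py; python3 klin.py; python3 -c "
from d import *
print(adapter())"; python3 s3.py 0 .5154 -.195 .147 .2 .4 .6 .8 1; sed -i 's/np.array(\[.0,0,.12\])/np.array([.0,0,.06])/' s3.py;  python3 s3.py 0 .5154 -.195 .147 .2 .4 .6 .8 1
```

```text
t 4.3 q [ 0.173  0.531 -0.672  1.938  0.716  0.863  1.186] p [0.4949 0.0533 0.4332] F [-0.4 -0.6 -1.9] M [0.2  0.11 0.02] op 0.455
[[ 0.8576  0.1225 -0.4995]
 [ 0.5139 -0.1641  0.842 ]
 [ 0.0212 -0.9788 -0.2037]]
{'h': np.float64(0.347), '1x': np.float64(-0.0), '1y': np.float64(-0.019), '2x': np.float64(0.001), 'l1': np.float64(0.563), '3x': np.float64(-0.001), '3y': np.float64(-0.026), '4x': np.float64(-0.001), 'l2': np.float64(0.345), '5x': np.float64(0.001), '5y': np.float64(-0.001), '6x': np.float64(0.0), 'l3': np.float64(0.16), '7x': np.float64(-0.0), '7y': np.float64(-0.0)} 5.4291388342703195e-05
(array([0.51635238, 0.03034992, 0.28571124]), array([0.57819223, 0.49911804, 0.64542616]))
full d [-0.215   0.2167 -0.1214] w [-0.0655  0.7416 -0.9835] rows 6.6
f0.20 c [ 0.52 -0.01  0.33] d [-0.0454 -0.0322 -0.0433] w [-0.0131  0.1483 -0.1967] rows 1.4
f0.40 c [ 0.52 -0.06  0.34] d [-0.0902 -0.0345 -0.0785] w [-0.0262  0.2966 -0.3934] rows 2.6
f0.60 c [ 0.52 -0.1   0.32] d [-0.1339  0.0092 -0.1025] w [-0.0393  0.4449 -0.5901] rows 3.9
f0.80 c [ 0.52 -0.15  0.25] d [-0.1759  0.0985 -0.1155] w [-0.0524  0.5932 -0.7868] rows 5.2
f1.00 c [ 0.52 -0.2   0.15] d [-0.215   0.2167 -0.1214] w [-0.0655  0.7416 -0.9835] rows 6.6
full d [-0.215   0.2167 -0.1214] w [-0.0655  0.7416 -0.9835] rows 6.6
f0.20 c [ 0.52 -0.01  0.29] d [-0.0461  0.0023 -0.0361] w [-0.0131  0.1483 -0.1967] rows 1.3
f0.40 c [ 0.52 -0.06  0.29] d [-0.0914  0.0214 -0.0669] w [-0.0262  0.2966 -0.3934] rows 2.6
f0.60 c [ 0.52 -0.1   0.26] d [-0.1352  0.0651 -0.0909] w [-0.0393  0.4449 -0.5901] rows 3.9
f0.80 c [ 0.52 -0.15  0.21] d [-0.1766  0.133  -0.1084] w [-0.0524  0.5932 -0.7868] rows 5.2
f1.00 c [ 0.52 -0.2   0.15] d [-0.215   0.2167 -0.1214] w [-0.0655  0.7416 -0.9835] rows 6.6
```

arm_command:
  deltas:
    - {"dx": -0.035,"dy": 0.001,"dz": -0.027,"wx": -0.01,"wy": 0.11,"wz": -0.147}
    - {"dx": -0.07,"dy": 0.011,"dz": -0.052,"wx": -0.02,"wy": 0.222,"wz": -0.295}
    - {"dx": -0.103,"dy": 0.03,"dz": -0.074,"wx": -0.03,"wy": 0.333,"wz": -0.44}
    - {"dx": -0.135,"dy": 0.065,"dz": -0.091,"wx": -0.039,"wy": 0.445,"wz": -0.59}
    - {"dx": -0.135,"dy": 0.065,"dz": -0.091,"wx": -0.039,"wy": 0.445,"wz": -0.59}

```text
clock: 4.8
tool_pos: [0.4451, -0.0807, 0.3995]
eef_rot: [0.733, 0.251, 0.05, -0.631]
contact_force: [0.6, 0.1, -2.1]
opening: 0.457
```

```bash
python3 log.py; python3 -c "
from d import *
print(adapter())"; sed -i 's/np.array(\[.0,0,.06\])/np.array([.0,0,.03])/' s3.py;  python3 s3.py 0 .5154 -.195 .147 .25 .5 .75 1
```

```text
t 4.8 q [ 0.43   0.47  -0.542  2.265  1.568  0.318  0.362] p [ 0.4451 -0.0807  0.3995] F [ 0.6  0.1 -2.1] M [ 0.09  0.49 -0.01] op 0.457
[[ 0.8691  0.4311 -0.2424]
 [ 0.3038 -0.0787  0.9495]
 [ 0.3903 -0.8989 -0.1994]]
(array([ 0.51309482, -0.09152662,  0.2653806 ]), array([0.38859812, 0.28332399, 0.87676623]))
full d [-0.1377  0.1308 -0.0655] w [ 0.0142  0.4095 -0.5525] rows 4.0
f0.25 c [ 0.51 -0.12  0.26] d [-0.0269  0.0111 -0.0225] w [ 0.0036  0.1024 -0.1381] rows 0.9
f0.50 c [ 0.51 -0.14  0.24] d [-0.0584  0.0351 -0.0412] w [ 0.0071  0.2047 -0.2762] rows 1.8
f0.75 c [ 0.51 -0.17  0.2 ] d [-0.096   0.0766 -0.0552] w [ 0.0107  0.3071 -0.4144] rows 2.7
f1.00 c [ 0.52 -0.2   0.15] d [-0.1377  0.1308 -0.0655] w [ 0.0142  0.4095 -0.5525] rows 4.0
```

arm_command:
  deltas:
    - {"dx": -0.027,"dy": 0.011,"dz": -0.022,"wx": 0.004,"wy": 0.102,"wz": -0.138}
    - {"dx": -0.058,"dy": 0.035,"dz": -0.041,"wx": 0.007,"wy": 0.205,"wz": -0.276}
    - {"dx": -0.096,"dy": 0.077,"dz": -0.055,"wx": 0.011,"wy": 0.307,"wz": -0.414}
    - {"dx": -0.138,"dy": 0.131,"dz": -0.066,"wx": 0.014,"wy": 0.41,"wz": -0.552}
    - {"dx": -0.138,"dy": 0.131,"dz": -0.066,"wx": 0.014,"wy": 0.41,"wz": -0.552}

```text
clock: 5.3
tool_pos: [0.4078, -0.1753, 0.2753]
eef_rot: [0.673, 0.287, 0.237, -0.639]
contact_force: [-0.9, -1.3, -4.3]
opening: 0.45
```

```bash
python3 log.py; python3 look.py pics/l2.png -o;  python3 s3.py 0 .5154 -.195 .147 1
```

```text
t 5.3 q [ 0.931  0.98  -0.966  2.501  2.648  0.937 -0.468] p [ 0.4078 -0.1753  0.2753] F [-0.9 -1.3 -4.3] M [-0.01  0.98 -0.04] op 0.45
[[ 0.7232  0.6889 -0.0486]
 [ 0.084  -0.0179  0.9963]
 [ 0.6855 -0.7246 -0.0708]]
adapter [ 0.5141 -0.1777  0.1684] [0.1111 0.0758 0.9909]
full d [-0.0165  0.0114 -0.0168] w [ 0.0018  0.0802 -0.1897] rows 1.1
f1.00 c [ 0.52 -0.2   0.15] d [-0.0165  0.0114 -0.0168] w [ 0.0018  0.0802 -0.1897] rows 1.1
```

View pics/l2.png

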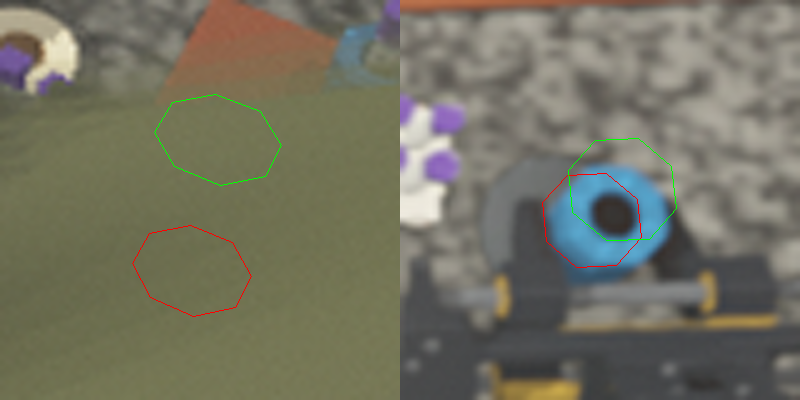

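View pics/l2_scene.png

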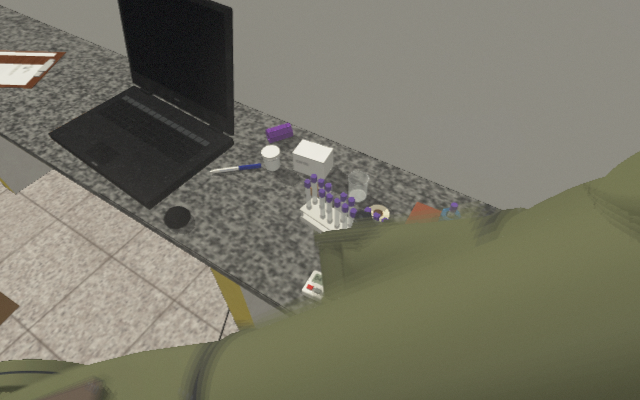

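arm_command:
  deltas:
    - {"dx": -0.016,"dy": 0.011,"dz": -0.017,"wx": 0,"wy": 0.08,"wz": -0.19}
    - {"dx": -0.016,"dy": 0.011,"dz": -0.017,"wx": 0,"wy": 0.08,"wz": -0.19}
    - {"dx": -0.016,"dy": 0.011,"dz": -0.017,"wx": 0,"wy": 0.08,"wz": -0.19}
    - {"dx": -0.016,"dy": 0.011,"dz": -0.017,"wx": 0,"wy": 0.08,"wz": -0.19}
    - {"dx": -0.016,"dy": 0.011,"dz": -0.017,"wx": 0,"wy": 0.08,"wz": -0.19}

```text
clock: 5.9
tool_pos: [0.4046, -0.1928, 0.261]
eef_rot: [0.645, 0.318, 0.299, -0.627]
contact_force: [-0.1, 0.7, -1.4]
opening: 0.449
```

```bash
python3 log.py; python3 look.py pics/l3.png -o;  python3 s3.py 0 .5154 -.195 .147 1
```

```text
t 5.9 q [ 1.013  1.1   -1.009  2.526  2.82   1.079 -0.49 ] p [ 0.4046 -0.1928  0.261 ] F [-0.1  0.7 -1.4] M [-0.02  0.91  0.02] op 0.449
[[ 0.6195  0.7849 -0.0132]
 [ 0.0355 -0.0112  0.9993]
 [ 0.7842 -0.6195 -0.0348]]
adapter [ 0.5251 -0.1943  0.1703] [-0.0301  0.0344  0.999 ]
full d [-0.0187  0.0066 -0.0013] w [0.0145 0.0422 0.0367] rows 0.4
f1.00 c [ 0.52 -0.2   0.15] d [-0.0187  0.0066 -0.0013] w [0.0145 0.0422 0.0367] rows 0.4
```

View pics/l3.png

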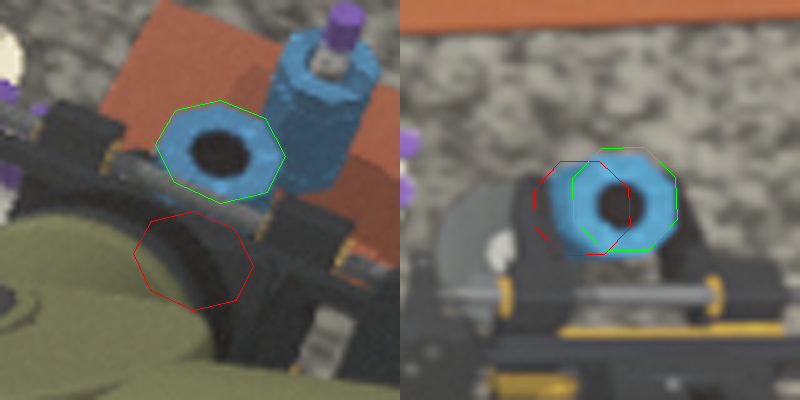

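```bash
python3 klin.py; python3 s3.py 0 .5154 -.195 .12 1; python3 - <<'E'
from path import *
from d import *
q=r.get_state()["q"]; print(fk(q,V)[0]-r.get_state()["tool_pos"])
for psi in(0,10,-10):
  for zc in(.147,.12,.1,.047):
    p,R=gaugepose(psi,[.5154,-.195,zc]); x,e=step(q,p,R); print(psi,zc,round(e,4),x.round(2))
E
```

```text
{'h': np.float64(0.347), '1x': np.float64(0.0), '1y': np.float64(-0.019), '2x': np.float64(0.0), 'l1': np.float64(0.563), '3x': np.float64(-0.0), '3y': np.float64(-0.027), '4x': np.float64(-0.0), 'l2': np.float64(0.345), '5x': np.float64(0.0), '5y': np.float64(-0.0), '6x': np.float64(-0.0), 'l3': np.float64(0.16), '7x': np.float64(-0.0), '7y': np.float64(-0.0)} 1.9950514819955245e-05
full d [-0.0399  0.0233 -0.0004] w [0.0145 0.0422 0.0367] rows 0.9
f1.00 c [ 0.52 -0.2   0.12] d [-0.0399  0.0233 -0.0004] w [0.0145 0.0422 0.0367] rows 0.9
[-5.76650625e-06  9.81310697e-06 -8.38099439e-07]
0 0.147 0.0196 [ 1.13  1.29 -1.27  2.51  2.59  1.14 -0.19]
0 0.12 0.0155 [ 1.12  1.34 -1.21  2.51  2.67  1.18 -0.2 ]
0 0.1 0.0082 [ 1.08  1.35 -1.1   2.51  2.78  1.18 -0.28]
0 0.047 0.0002 [ 1.01  1.41 -0.89  2.48  2.99  1.22 -0.41]
10 0.147 0.0003 [ 1.13  1.12 -0.97  2.44  2.95  0.79 -0.38]
10 0.12 0.0003 [ 1.12  1.19 -0.95  2.44  2.98  0.83 -0.36]
10 0.1 0.0002 [ 1.11  1.24 -0.92  2.43  3.01  0.86 -0.35]
10 0.047 0.0003 [ 1.1   1.36 -0.87  2.4   3.09  0.92 -0.31]
-10 0.147 0.1009 [ 1.06  1.36 -1.42  2.51  2.41  1.4  -0.21]
-10 0.12 0.0967 [ 1.06  1.46 -1.42  2.51  2.47  1.47 -0.16]
-10 0.1 0.087 [ 1.07  1.54 -1.42  2.51  2.52  1.51 -0.12]
-10 0.047 0.0336 [ 1.07  1.69 -1.35  2.51  2.68  1.59 -0.07]
```

```bash
python3 s3.py 12 .5154 -.195 .12 1
```

```text
full d [-0.0391  0.0256 -0.0249] w [ 0.2211 -0.1263  0.0322] rows 1.3
f1.00 c [ 0.52 -0.2   0.12] d [-0.0391  0.0256 -0.0249] w [ 0.2211 -0.1263  0.0322] rows 1.3
```

arm_command:
  deltas:
    - {"dx": -0.02,"dy": 0.013,"dz": -0.0125,"wx": 0.11,"wy": -0.063,"wz": 0.016}
    - {"dx": -0.039,"dy": 0.0256,"dz": -0.025,"wx": 0.221,"wy": -0.126,"wz": 0.032}
    - {"dx": -0.039,"dy": 0.0256,"dz": -0.025,"wx": 0.221,"wy": -0.126,"wz": 0.032}
    - {"dx": -0.039,"dy": 0.0256,"dz": -0.025,"wx": 0.221,"wy": -0.126,"wz": 0.032}
    - {"dx": -0.039,"dy": 0.0256,"dz": -0.025,"wx": 0.221,"wy": -0.126,"wz": 0.032}

```text
clock: 6.5
tool_pos: [0.3998, -0.2187, 0.2133]
eef_rot: [-0.605, -0.363, -0.231, 0.67]
contact_force: [0.1, 0.7, -0.8]
opening: 0.451
```

```bash
python3 log.py; python3 look.py pics/l4.png -o;  python3 s3.py 12 .5154 -.195 .12 1
```

```text
t 6.5 q [ 1.135  1.192 -0.949  2.421  2.998  0.776 -0.341] p [ 0.3998 -0.2187  0.2133] F [ 0.1  0.7 -0.8] M [-0.12  0.87  0.06] op 0.451
[[ 0.6292  0.7493 -0.2064]
 [ 0.1291  0.1611  0.9785]
 [ 0.7664 -0.6423  0.0046]]
adapter [ 0.5149 -0.194   0.1191] [ 3.0e-04 -4.7e-03  1.0e+00]
full d [ 0.0012 -0.0005 -0.0009] w [-0.0036 -0.0054  0.0004] rows 0.0
f1.00 c [ 0.52 -0.2   0.12] d [ 0.0012 -0.0005 -0.0009] w [-0.0036 -0.0054  0.0004] rows 0.0
```

View pics/l4.png

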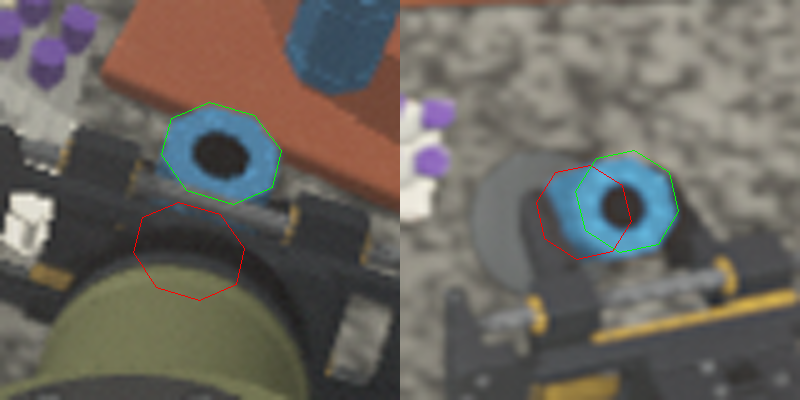

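```bash
python3 s3.py 12 .5166 -.196 .0925 1
```

```text
full d [-0.0192  0.0179 -0.0023] w [-0.0036 -0.0054  0.0004] rows 0.5
f1.00 c [ 0.52 -0.2   0.09] d [-0.0192  0.0179 -0.0023] w [-0.0036 -0.0054  0.0004] rows 0.5
```

arm_command:
  deltas:
    - {"dx": -0.0065,"dy": 0.006,"dz": -0.001,"wx": -0.0036,"wy": -0.0054,"wz": 0}
    - {"dx": -0.013,"dy": 0.012,"dz": -0.0023,"wx": -0.0036,"wy": -0.0054,"wz": 0}
    - {"dx": -0.0192,"dy": 0.0179,"dz": -0.0023,"wx": -0.0036,"wy": -0.0054,"wz": 0}
    - {"dx": -0.0192,"dy": 0.0179,"dz": -0.0023,"wx": -0.0036,"wy": -0.0054,"wz": 0}
    - {"dx": -0.0192,"dy": 0.0179,"dz": -0.0023,"wx": -0.0036,"wy": -0.0054,"wz": 0}

```text
clock: 7.1
tool_pos: [0.401, -0.2215, 0.185]
eef_rot: [-0.606, -0.363, -0.231, 0.669]
contact_force: [0.0, -0.3, -0.9]
opening: 0.454
```

```bash
python3 log.py; python3 look.py pics/l5.png -o;  python3 s3.py 12 .5166 -.196 .084 1
```

```text
t 7.1 q [ 1.132  1.258 -0.92   2.404  3.031  0.804 -0.313] p [ 0.401  -0.2215  0.185 ] F [ 0.  -0.3 -0.9] M [-0.11  0.9   0.  ] op 0.454
[[ 0.6305  0.7484 -0.2058]
 [ 0.131   0.1588  0.9786]
 [ 0.765  -0.644   0.0021]]
adapter [ 0.516  -0.1971  0.0906] [ 0.0019 -0.0017  1.    ]
full d [-0.0052  0.0052  0.001 ] w [ 0.001  -0.0027 -0.0011] rows 0.1
f1.00 c [ 0.52 -0.2   0.08] d [-0.0052  0.0052  0.001 ] w [ 0.001  -0.0027 -0.0011] rows 0.1
```

View pics/l5.png

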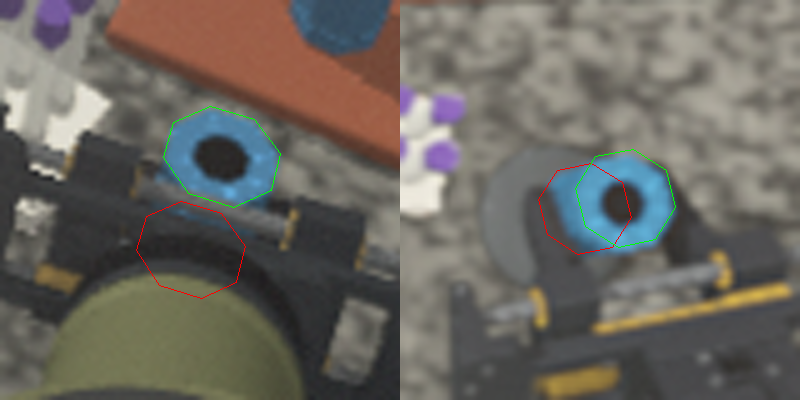

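arm_command:
  deltas:
    - {"dx": -0.002,"dy": 0.002,"dz": 0.001,"wx": 0.001,"wy": -0.0027,"wz": 0}
    - {"dx": -0.004,"dy": 0.004,"dz": 0.001,"wx": 0.001,"wy": -0.0027,"wz": 0}
    - {"dx": -0.0052,"dy": 0.0052,"dz": 0.001,"wx": 0.001,"wy": -0.0027,"wz": 0}
    - {"dx": -0.0052,"dy": 0.0052,"dz": 0.001,"wx": 0.001,"wy": -0.0027,"wz": 0}
    - {"dx": -0.0052,"dy": 0.0052,"dz": 0.001,"wx": 0.001,"wy": -0.0027,"wz": 0}

```text
clock: 7.7
tool_pos: [0.4015, -0.2205, 0.1781]
eef_rot: [-0.606, -0.364, -0.23, 0.669]
contact_force: [0.4, 0.1, -1.0]
opening: 0.446
```

```bash
python3 log.py;  python3 -c "
from d import *
print(adapter())"; python3 s3.py 12 .5166 -.196 .077 1
```

```text
t 7.7 q [ 1.128  1.274 -0.914  2.402  3.04   0.815 -0.306] p [ 0.4015 -0.2205  0.1781] F [ 0.4  0.1 -1. ] M [-0.18  0.87  0.02] op 0.446
[[ 6.296e-01  7.486e-01 -2.078e-01]
 [ 1.338e-01  1.589e-01  9.782e-01]
 [ 7.653e-01 -6.437e-01 -1.000e-04]]
(array([ 0.51652422, -0.1960972 ,  0.08374835]), array([1.07903536e-03, 3.45951198e-04, 9.99999358e-01]))
full d [-0.0053  0.0044  0.0001] w [ 0.0002  0.     -0.0014] rows 0.1
f1.00 c [ 0.52 -0.2   0.08] d [-0.0053  0.0044  0.0001] w [ 0.0002  0.     -0.0014] rows 0.1
```

arm_command:
  deltas:
    - {"dx": -0.002,"dy": 0.0015,"dz": 0,"wx": 0,"wy": 0,"wz": -0.001}
    - {"dx": -0.004,"dy": 0.003,"dz": 0,"wx": 0,"wy": 0,"wz": -0.001}
    - {"dx": -0.0053,"dy": 0.0044,"dz": 0,"wx": 0,"wy": 0,"wz": -0.001}
    - {"dx": -0.0053,"dy": 0.0044,"dz": 0,"wx": 0,"wy": 0,"wz": -0.001}
    - {"dx": -0.0053,"dy": 0.0044,"dz": 0,"wx": 0,"wy": 0,"wz": -0.001}

```text
clock: 8.2
tool_pos: [0.4015, -0.2205, 0.1712]
eef_rot: [-0.606, -0.364, -0.23, 0.669]
contact_force: [0.7, 1.1, -0.4]
opening: 0.455
```

```bash
python3 log.py;  python3 -c "
from d import *
print(adapter())"; python3 s3.py 12 .5166 -.196 .060 1
```

```text
t 8.2 q [ 1.128  1.291 -0.908  2.398  3.049  0.823 -0.3  ] p [ 0.4015 -0.2205  0.1712] F [ 0.7  1.1 -0.4] M [-0.15  0.92 -0.01] op 0.455
[[ 0.6291  0.749  -0.2078]
 [ 0.1336  0.1591  0.9782]
 [ 0.7657 -0.6431 -0.    ]]
(array([ 0.51653951, -0.19607138,  0.07688878]), array([3.76896971e-04, 8.25185396e-05, 9.99999926e-01]))
full d [-0.0129  0.0109  0.    ] w [ 0.0001 -0.0001 -0.0005] rows 0.3
f1.00 c [ 0.52 -0.2   0.06] d [-0.0129  0.0109  0.    ] w [ 0.0001 -0.0001 -0.0005] rows 0.3
```

arm_command:
  deltas:
    - {"dx": -0.0035,"dy": 0.003,"dz": 0,"wx": 0,"wy": 0,"wz": 0}
    - {"dx": -0.007,"dy": 0.006,"dz": 0,"wx": 0,"wy": 0,"wz": 0}
    - {"dx": -0.01,"dy": 0.0085,"dz": 0,"wx": 0,"wy": 0,"wz": 0}
    - {"dx": -0.0129,"dy": 0.0109,"dz": 0,"wx": 0,"wy": 0,"wz": 0}
    - {"dx": -0.0129,"dy": 0.0109,"dz": 0,"wx": 0,"wy": 0,"wz": 0}

```text
clock: 8.7
tool_pos: [0.4014, -0.2205, 0.1537]
eef_rot: [-0.606, -0.364, -0.23, 0.669]
contact_force: [0.3, -0.7, 0.1]
opening: 0.451
```

```bash
python3 log.py;  python3 -c "
from d import *
print(adapter())"; python3 s3.py 12 .5166 -.196 .050 1;python3 s3.py 12 .5166 -.196 .046 1
```

```text
t 8.7 q [ 1.126  1.332 -0.893  2.387  3.07   0.839 -0.285] p [ 0.4014 -0.2205  0.1537] F [ 0.3 -0.7  0.1] M [-0.16  0.88  0.04] op 0.451
[[ 6.297e-01  7.486e-01 -2.075e-01]
 [ 1.331e-01  1.591e-01  9.782e-01]
 [ 7.653e-01 -6.437e-01  5.000e-04]]
(array([ 0.516412  , -0.19609174,  0.05932475]), array([ 1.16038020e-03, -3.07499036e-04,  9.99999279e-01]))
full d [-0.0072  0.0062  0.    ] w [-0.     -0.0009 -0.0014] rows 0.2
f1.00 c [ 0.52 -0.2   0.05] d [-0.0072  0.0062  0.    ] w [-0.     -0.0009 -0.0014] rows 0.2
full d [-0.0102  0.0087  0.    ] w [-0.     -0.0009 -0.0014] rows 0.3
f1.00 c [ 0.52 -0.2   0.05] d [-0.0102  0.0087  0.    ] w [-0.     -0.0009 -0.0014] rows 0.3
```

arm_command:
  deltas:
    - {"dx": -0.002,"dy": 0.0018,"dz": 0,"wx": 0,"wy": 0,"wz": -0.001}
    - {"dx": -0.004,"dy": 0.0035,"dz": 0,"wx": 0,"wy": 0,"wz": -0.001}
    - {"dx": -0.006,"dy": 0.0052,"dz": 0,"wx": 0,"wy": 0,"wz": -0.001}
    - {"dx": -0.008,"dy": 0.007,"dz": 0,"wx": 0,"wy": 0,"wz": -0.001}
    - {"dx": -0.0087,"dy": 0.0075,"dz": 0,"wx": 0,"wy": 0,"wz": -0.001}

```text
clock: 9.2
tool_pos: [0.4017, -0.2205, 0.1426]
eef_rot: [-0.606, -0.364, -0.23, 0.669]
contact_force: [-0.2, 0.2, -2.3]
opening: 0.451
```

```bash
python3 log.py;  python3 look.py pics/l6.png -o; python3 s3.py 12 .5166 -.196 .046 1
```

```text
t 9.2 q [ 1.126  1.358 -0.884  2.379  3.085  0.848 -0.275] p [ 0.4017 -0.2205  0.1426] F [-0.2  0.2 -2.3] M [-0.15  0.9   0.01] op 0.451
[[ 0.6287  0.7494 -0.2076]
 [ 0.1335  0.1591  0.9782]
 [ 0.7661 -0.6427 -0.    ]]
adapter [ 0.5168 -0.1961  0.0483] [-2.e-04 -0.e+00  1.e+00]
full d [-0.002   0.0015  0.0001] w [ 0.0002 -0.0002  0.0005] rows 0.0
f1.00 c [ 0.52 -0.2   0.05] d [-0.002   0.0015  0.0001] w [ 0.0002 -0.0002  0.0005] rows 0.0
```

View pics/l6.png

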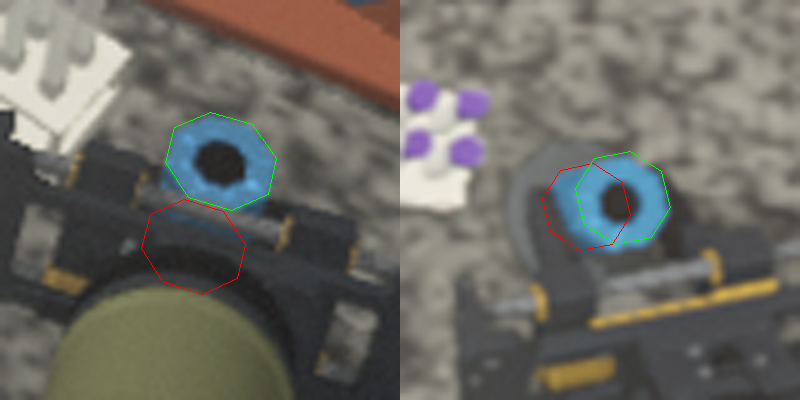

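arm_command:
  deltas:
    - {"dx": -0.0005,"dy": 0.0004,"dz": 0,"wx": 0,"wy": 0,"wz": 0}
    - {"dx": -0.001,"dy": 0.0008,"dz": 0,"wx": 0,"wy": 0,"wz": 0}
    - {"dx": -0.0015,"dy": 0.0012,"dz": 0,"wx": 0,"wy": 0,"wz": 0}
    - {"dx": -0.002,"dy": 0.0016,"dz": 0,"wx": 0,"wy": 0,"wz": 0}
    - {"dx": -0.002,"dy": 0.0016,"dz": 0,"wx": 0,"wy": 0,"wz": 0}

```text
clock: 9.8
tool_pos: [0.4019, -0.2203, 0.1416]
eef_rot: [-0.606, -0.366, -0.231, 0.668]
contact_force: [-3.4, -0.8, 6.4]
opening: 0.452
```

```bash
python3 log.py;  python3 -c "
from d import *
print(adapter())"
```

```text
t 9.8 q [ 1.127  1.362 -0.884  2.379  3.09   0.851 -0.273] p [ 0.4019 -0.2203  0.1416] F [-3.4 -0.8  6.4] M [-0.03  0.09 -0.13] op 0.452
[[ 0.6255  0.7518 -0.2087]
 [ 0.1345  0.1595  0.978 ]
 [ 0.7685 -0.6398 -0.0013]]
(array([ 0.51734875, -0.19577204,  0.04783222]), array([-4.10486409e-03,  4.83733389e-04,  9.99991458e-01]))
```

arm_command:
  deltas:
    - {"dx": -0.0005,"dy": 0.0004,"dz": 0,"wx": 0,"wy": 0,"wz": 0}
    - {"dx": -0.0008,"dy": 0.0006,"dz": 0,"wx": 0,"wy": 0,"wz": 0}
    - {"dx": -0.0008,"dy": 0.0006,"dz": 0,"wx": 0,"wy": 0,"wz": 0}
    - {"dx": -0.0008,"dy": 0.0006,"dz": 0,"wx": 0,"wy": 0,"wz": 0}
    - {"dx": -0.0008,"dy": 0.0006,"dz": 0,"wx": 0,"wy": 0,"wz": 0}

```text
clock: 10.3
tool_pos: [0.402, -0.2202, 0.1413]
eef_rot: [-0.605, -0.367, -0.231, 0.667]
contact_force: [-4.6, -1.3, 10.8]
opening: 0.45
```

```bash
python3 log.py;  python3 -c "
from d import *
print(adapter())"; python3 s3.py 12 .5168 -.196 .15 1
```

```text
t 10.3 q [ 1.127  1.364 -0.884  2.378  3.092  0.852 -0.272] p [ 0.402  -0.2202  0.1413] F [-4.6 -1.3 10.8] M [ 0.04 -0.27 -0.24] op 0.45
[[ 0.624   0.7529 -0.2091]
 [ 0.135   0.1597  0.9779]
 [ 0.7697 -0.6384 -0.002 ]]
(array([ 0.51764381, -0.19566465,  0.04778079]), array([-6.05089159e-03,  7.10669673e-04,  9.99981441e-01]))
full d [ 0.079  -0.066  -0.0004] w [0.0004 0.0029 0.0073] rows 2.1
f1.00 c [ 0.52 -0.2   0.15] d [ 0.079  -0.066  -0.0004] w [0.0004 0.0029 0.0073] rows 2.1
```

arm_command:
  deltas:
    - {"dx": 0.008,"dy": -0.0066,"dz": 0,"wx": 0,"wy": 0,"wz": 0}
    - {"dx": 0.023,"dy": -0.019,"dz": 0,"wx": 0,"wy": 0,"wz": 0}
    - {"dx": 0.043,"dy": -0.036,"dz": 0,"wx": 0,"wy": 0,"wz": 0}
    - {"dx": 0.067,"dy": -0.056,"dz": 0,"wx": 0,"wy": 0,"wz": 0}
    - {"dx": 0.085,"dy": -0.071,"dz": 0,"wx": 0,"wy": 0,"wz": 0}

```text
clock: 10.8
tool_pos: [0.4016, -0.22, 0.2517]
eef_rot: [-0.606, -0.365, -0.23, 0.669]
contact_force: [0.7, 0.1, -1.1]
opening: 0.45
```

```bash
python3 log.py;  cat > t5.py <<'E'
from path import *
from d import *
q0=r.get_state()["q"]; c0,a0=adapter(); print(c0,a0)
s=r.get_state();Q0=Ro.from_quat(s["eef_rot"]).as_matrix()
res=[]
def run(pts,n=14,ret=False):
    q=q0;em=0;mm=9;dq=0;tr=[]
    for c,R in pts:
        P,Q=fk(q,V); cc=P+Q@CT; sl=Slerp([0,1],Ro.from_matrix([Q,R]))
        for t in np.linspace(0,1,n+1)[1:]:
            Rt=sl(t).as_matrix(); ct=cc+(np.array(c)-cc)*t; qn,e=step(q,ct-Rt@CT,Rt); dq=max(dq,np.abs(qn-q).max()); q=qn; em=max(em,e); mm=min(mm,np.min(np.r_[q-lo,hi-q])); tr.append(q)
        if em>.1: break
    return em,mm,dq,q
for psf in(-90,-60,-40,-120):
    p,Rf=place([0,0,0],-UP,-np.array([-np.sin(np.radians(psf)),np.cos(np.radians(psf)),0])) 
    for cf in((.55,-.1,.35),(.6,-.1,.35),(.5,-.15,.3),(.6,.05,.4),(.6,-.2,.4)):
        w=Ro.from_matrix(Q0.T@Rf).as_rotvec(); 
        for nm,w2 in(("s",w),("l",w*(1-2*np.pi/np.linalg.norm(w)))):
            pts=[(np.array(c0)+(np.array(cf)-c0)*f+[0,0,.03*np.sin(np.pi*f)],Q0@Ro.from_rotvec(w2*f).as_matrix()) for f in(.25,.5,.75,1)]
            res.append((*run(pts,5),psf,cf,nm))
        # via side
        for psm in(-60,-90):
            pm,Rm=place([0,0,0],UP,np.array([-np.sin(np.radians(psm)),np.cos(np.radians(psm)),0])); wm=Ro.from_matrix(Rm.T@Rf).as_rotvec()
            for nm,w2 in(("vs%d"%psm,wm),("vl%d"%psm,wm*(1-2*np.pi/np.linalg.norm(wm)))):
                pts=[(np.array(cf)*.5+np.array(c0)*.5,Slerp([0,1],Ro.from_matrix([Q0,Rm]))(.5).as_matrix()),(cf,Rm)]+[(cf,Rm@Ro.from_rotvec(w2*f).as_matrix()) for f in(.25,.5,.75,1)]
                res.append((*run(pts,5),psf,cf,nm))
res.sort(key=lambda x:(x[0]>.01,-x[1]))
for x in res[:14]: print(round(x[0],4),round(x[1],2),round(x[2],2),x[3].round(2),x[4:])
E
sed -i '1i from scipy.spatial.transform import Slerp' t5.py; time python3 t5.py
```

```text
t 10.8 q [ 1.149  1.094 -0.982  2.418  2.954  0.702 -0.372] p [ 0.4016 -0.22    0.2517] F [ 0.7  0.1 -1.1] M [-0.16  0.89 -0.05] op 0.45
[[ 6.285e-01  7.493e-01 -2.087e-01]
 [ 1.344e-01  1.597e-01  9.780e-01]
 [ 7.661e-01 -6.427e-01 -3.000e-04]]
[ 0.51673816 -0.19547742  0.15746495] [-2.85169548e-04  2.67141561e-04  9.99999924e-01]
0.0019 0.02 0.56 [-0.31  1.26  0.3   1.73  1.47  2.02  1.82] (-90, (0.6, -0.2, 0.4), 's')
0.0004 0.02 0.21 [-0.31  1.26  0.32  2.09  1.75  2.02  1.27] (-60, (0.6, -0.2, 0.4), 's')
0.0002 0.0 0.19 [-0.41  1.51  0.2   2.22  1.36  2.04  0.88] (-60, (0.5, -0.15, 0.3), 's')
0.001 0.0 0.36 [-0.39  1.42  0.18  1.89  1.17  2.04  1.46] (-90, (0.5, -0.15, 0.3), 's')
0.0004 0.0 0.25 [-0.72  1.24  0.25  1.9   1.48  2.04  1.62] (-60, (0.6, 0.05, 0.4), 's')
0.0008 0.0 0.29 [-0.4   1.45  0.77  1.33  1.05  1.88  2.45] (-120, (0.6, -0.2, 0.4), 'vl-60')
0.0012 0.0 0.44 [-0.49  1.33  0.27  1.78  1.23  2.04  1.72] (-90, (0.55, -0.1, 0.35), 's')
0.0013 0.0 0.46 [-0.47  1.35  0.3   1.64  1.31  2.04  1.87] (-90, (0.6, -0.1, 0.35), 's')
0.001 0.0 0.46 [-0.74  1.32  0.45  1.52  1.21  2.04  2.16] (-90, (0.6, 0.05, 0.4), 's')
0.0002 0.0 0.19 [-0.3   1.25  0.28  1.73  1.48  2.03  1.82] (-90, (0.6, -0.2, 0.4), 'vl-60')
0.005 0.0 0.25 [-0.37  1.28  0.41  1.73  1.43  1.92  1.83] (-90, (0.6, -0.2, 0.4), 'vl-90')
0.0003 0.0 0.21 [-0.5   1.36  0.22  2.13  1.45  2.04  1.16] (-60, (0.55, -0.1, 0.35), 's')
0.0003 0.0 0.21 [-0.47  1.34  0.25  2.    1.57  2.04  1.33] (-60, (0.6, -0.1, 0.35), 's')
0.0002 0.0 0.18 [-0.3   1.26  0.3   2.08  1.75  2.04  1.27] (-60, (0.6, -0.2, 0.4), 'vl-60')
real	1m49.070s
user	1m45.711s
sys	0m0.160s
```

```bash
cat > s4.py <<'E'
from path import *
from d import *
import sys
cf=np.array(list(map(float,sys.argv[1:4]))); psf=np.radians(float(sys.argv[4])); fr=list(map(float,sys.argv[5:]))
s=r.get_state();Q=Ro.from_quat(s["eef_rot"]).as_matrix(); c0,a0=adapter()
_,Rf=place([0,0,0],-UP,-np.array([-np.sin(psf),np.cos(psf),0]))
w=Ro.from_matrix(Q.T@Rf).as_rotvec(); print("ang",np.degrees(np.linalg.norm(w)), "c",c0.round(3),"a",a0.round(4))
q=s["q"]
for f in fr:
    R=Q@Ro.from_rotvec(w*f).as_matrix(); c=c0+(cf-c0)*f; p=c-R@CT; d=Q.T@(p-s["tool_pos"])
    q,e=step(q,p,R); o=Rs(q); el=np.array([0,0,V[0]])+o[1][:,1]*V[2]+o[2][:,2]*V[4]
    print("f%.2f"%f,"d",d.round(3),"w",(np.degrees(w*f)/45).round(3),"e %.4f"%e,q.round(2),"tcp",p.round(2),"wrist",(p-R[:,1]*V[12]).round(2),"elb",el.round(2))
E
python3 s4.py .6 -.2 .43 -60 .05 .1 .15 .2 .25 .5 .75 1
```

```text
ang 179.99265451221248 c [ 0.517 -0.195  0.157] a [-3.e-04  3.e-04  1.e+00]
f0.05 d [ 0.026 -0.005  0.012] w [-0.104 -0.124  0.118] e 0.0001 [ 1.02  0.97 -0.91  2.43  2.83  0.73 -0.35] tcp [ 0.41 -0.21  0.27] wrist [ 0.3  -0.22  0.39] elb [ 0.22 -0.41  0.67]
f0.10 d [ 0.051 -0.007  0.024] w [-0.208 -0.248  0.235] e 0.0002 [ 0.88  0.85 -0.82  2.42  2.69  0.74 -0.3 ] tcp [ 0.42 -0.19  0.3 ] wrist [ 0.32 -0.18  0.42] elb [ 0.25 -0.34  0.72]
f0.15 d [ 0.074 -0.008  0.037] w [-0.312 -0.372  0.353] e 0.0002 [ 0.73  0.76 -0.71  2.41  2.52  0.74 -0.21] tcp [ 0.43 -0.17  0.31] wrist [ 0.34 -0.15  0.44] elb [ 0.28 -0.27  0.76]
f0.20 d [ 0.095 -0.006  0.051] w [-0.416 -0.496  0.47 ] e 0.0003 [ 0.56  0.69 -0.6   2.38  2.34  0.74 -0.08] tcp [ 0.45 -0.16  0.33] wrist [ 0.36 -0.12  0.45] elb [ 0.29 -0.21  0.78]
f0.25 d [ 0.114 -0.003  0.065] w [-0.52  -0.62   0.588] e 0.0003 [ 0.41  0.65 -0.49  2.35  2.14  0.76  0.08] tcp [ 0.46 -0.14  0.34] wrist [ 0.38 -0.08  0.46] elb [ 0.3  -0.15  0.8 ]
f0.50 d [0.173 0.033 0.121] w [-1.04  -1.239  1.176] e 0.0007 [-0.02  0.74 -0.34  2.15  1.57  1.32  0.75] tcp [ 0.51 -0.07  0.36] wrist [0.46 0.06 0.43] elb [ 0.38 -0.01  0.76]
f0.75 d [0.18  0.07  0.133] w [-1.559 -1.859  1.764] e 0.0003 [-0.24  0.97 -0.07  2.05  1.57  1.77  1.08] tcp [ 0.54 -0.05  0.34] wrist [0.5  0.1  0.32] elb [0.46 0.09 0.67]
f1.00 d [0.168 0.07  0.09 ] w [-2.079 -2.478  2.352] e 0.0002 [-0.3   1.19  0.3   2.11  1.79  2.04  1.31] tcp [ 0.54 -0.1   0.34] wrist [0.48 0.01 0.23] elb [0.51 0.13 0.55]
```

arm_command:
  deltas:
    - {"dx": 0.024,"dy": -0.005,"dz": 0.011,"wx": -0.094,"wy": -0.112,"wz": 0.106}
    - {"dx": 0.046,"dy": -0.007,"dz": 0.022,"wx": -0.187,"wy": -0.223,"wz": 0.212}
    - {"dx": 0.067,"dy": -0.008,"dz": 0.033,"wx": -0.281,"wy": -0.335,"wz": 0.318}
    - {"dx": 0.087,"dy": -0.007,"dz": 0.045,"wx": -0.374,"wy": -0.446,"wz": 0.423}
    - {"dx": 0.105,"dy": -0.005,"dz": 0.058,"wx": -0.468,"wy": -0.558,"wz": 0.529}

```text
clock: 11.3
tool_pos: [0.4519, -0.1495, 0.3355]
eef_rot: [0.813, 0.32, 0.015, -0.485]
contact_force: [1.3, 0.3, -3.3]
opening: 0.454
```

```bash
python3 log.py; python3 s4.py .6 -.2 .43 -60 .055 .11 .165 .22 .275  .5 .75 1
```

```text
t 11.3 q [ 0.447  0.656 -0.486  2.367  2.271  0.723 -0.042] p [ 0.4519 -0.1495  0.3355] F [ 1.3  0.3 -3.3] M [0.45 0.64 0.  ] op 0.454
[[ 0.7943  0.5356 -0.2867]
 [ 0.5068 -0.324   0.7989]
 [ 0.335  -0.7798 -0.5288]]
ang 139.28339209597797 c [ 0.535 -0.197  0.219] a [0.2641 0.5965 0.7579]
f0.06 d [ 0.018 -0.007  0.003] w [-0.088 -0.106  0.1  ] e 0.0003 [ 0.31  0.63 -0.4   2.34  2.1   0.75  0.11] tcp [ 0.46 -0.14  0.34] wrist [ 0.38 -0.07  0.47] elb [ 0.31 -0.12  0.8 ]
f0.11 d [ 0.035 -0.011  0.008] w [-0.177 -0.211  0.2  ] e 0.0003 [ 0.2   0.63 -0.33  2.3   1.94  0.8   0.26] tcp [ 0.47 -0.12  0.35] wrist [ 0.4  -0.04  0.47] elb [ 0.32 -0.08  0.8 ]
f0.17 d [ 0.051 -0.015  0.012] w [-0.265 -0.317  0.3  ] e 0.0002 [ 0.1   0.63 -0.28  2.27  1.81  0.88  0.4 ] tcp [ 0.48 -0.11  0.36] wrist [ 0.41 -0.01  0.47] elb [ 0.33 -0.05  0.8 ]
f0.22 d [ 0.065 -0.017  0.017] w [-0.354 -0.422  0.4  ] e 0.0002 [ 0.02  0.65 -0.24  2.23  1.7   0.97  0.52] tcp [ 0.49 -0.1   0.36] wrist [0.43 0.01 0.46] elb [ 0.34 -0.03  0.79]
f0.28 d [ 0.078 -0.017  0.023] w [-0.442 -0.528  0.5  ] e 0.0001 [-0.05  0.68 -0.21  2.2   1.63  1.06  0.62] tcp [ 0.5  -0.09  0.36] wrist [0.44 0.03 0.45] elb [ 0.35 -0.    0.79]
f0.50 d [ 0.113 -0.007  0.042] w [-0.804 -0.96   0.909] e 0.0003 [-0.25  0.83 -0.06  2.09  1.52  1.43  0.91] tcp [ 0.53 -0.06  0.36] wrist [0.49 0.09 0.39] elb [0.41 0.08 0.73]
f0.75 d [0.118 0.016 0.044] w [-1.206 -1.44   1.364] e 0.0002 [-0.35  1.03  0.14  2.05  1.58  1.73  1.13] tcp [ 0.54 -0.06  0.34] wrist [0.5  0.09 0.3 ] elb [0.46 0.15 0.63]
f1.00 d [0.097 0.031 0.015] w [-1.608 -1.92   1.818] e 0.0002 [-0.35  1.22  0.39  2.11  1.77  1.95  1.28] tcp [ 0.54 -0.1   0.34] wrist [0.48 0.01 0.23] elb [0.5  0.16 0.54]
```

arm_command:
  deltas:
    - {"dx": 0.018,"dy": -0.007,"dz": 0.003,"wx": -0.088,"wy": -0.106,"wz": 0.1}
    - {"dx": 0.035,"dy": -0.011,"dz": 0.008,"wx": -0.177,"wy": -0.211,"wz": 0.2}
    - {"dx": 0.051,"dy": -0.015,"dz": 0.012,"wx": -0.265,"wy": -0.317,"wz": 0.3}
    - {"dx": 0.065,"dy": -0.017,"dz": 0.017,"wx": -0.354,"wy": -0.422,"wz": 0.4}
    - {"dx": 0.078,"dy": -0.017,"dz": 0.023,"wx": -0.442,"wy": -0.528,"wz": 0.5}

```text
clock: 11.8
tool_pos: [0.4983, -0.0854, 0.3621]
eef_rot: [0.915, 0.243, -0.191, -0.258]
contact_force: [1.0, 0.1, -1.6]
opening: 0.453
```

```bash
python3 log.py; python3 s4.py .6 -.2 .43 -60 .08 .16 .24 .32 .4 .5 .75 1|cut -c1-150;  python3 s4.py .6 -.2 .43 -80 .25 .5 .75 1|cut -c1-150
```

```text
t 11.8 q [-0.107  0.677 -0.117  2.201  1.632  1.004  0.605] p [ 0.4983 -0.0854  0.3621] F [ 1.   0.1 -1.6] M [0.92 0.39 0.04] op 0.453
[[ 0.8091  0.3461 -0.475 ]
 [ 0.5431 -0.7491  0.3793]
 [-0.2246 -0.5648 -0.7941]]
ang 101.01447764412632 c [ 0.553 -0.196  0.276] a [0.3973 0.8976 0.1911]
f0.08 d [ 0.012 -0.005 -0.   ] w [-0.093 -0.111  0.106] e 0.0001 [-0.17  0.71 -0.08  2.17  1.57  1.1   0.7 ] tcp [ 0.51 -0.08  0.36] wrist [0.46 0.06 
f0.16 d [ 0.023 -0.008  0.   ] w [-0.186 -0.223  0.211] e 0.0001 [-0.22  0.75 -0.05  2.14  1.54  1.2   0.78] tcp [ 0.51 -0.07  0.36] wrist [0.47 0.07 
f0.24 d [ 0.033 -0.009  0.001] w [-0.28  -0.334  0.317] e 0.0001 [-0.27  0.8  -0.01  2.11  1.51  1.29  0.85] tcp [ 0.52 -0.06  0.36] wrist [0.48 0.09 
f0.32 d [ 0.041 -0.009  0.003] w [-0.373 -0.445  0.423] e 0.0001 [-0.3   0.84  0.03  2.09  1.51  1.37  0.91] tcp [ 0.53 -0.06  0.36] wrist [0.49 0.1  
f0.40 d [ 0.047 -0.007  0.004] w [-0.466 -0.556  0.529] e 0.0000 [-0.34  0.89  0.07  2.07  1.51  1.45  0.97] tcp [ 0.53 -0.05  0.35] wrist [0.49 0.1  
f0.50 d [ 0.052 -0.002  0.006] w [-0.582 -0.696  0.661]
[... 373 characters left out ...]
 0.34] wrist [0.48 0.01 
ang 102.45902349559258 c [ 0.553 -0.196  0.276] a [0.3973 0.8976 0.1911]
f0.25 d [ 0.044 -0.009 -0.009] w [-0.189 -0.352  0.406] e 0.0004 [-0.24  0.79 -0.04  2.02  1.4   1.31  1.  ] tcp [ 0.54 -0.06  0.36] wrist [0.51 0.09 
f0.50 d [ 0.074 -0.001 -0.01 ] w [-0.378 -0.703  0.811] e 0.0002 [-0.33  0.94  0.08  1.9   1.36  1.58  1.27] tcp [ 0.56 -0.05  0.35] wrist [0.55 0.11 
f0.75 d [ 0.084  0.018 -0.011] w [-0.568 -1.055  1.217] e 0.0001 [-0.36  1.08  0.22  1.85  1.43  1.78  1.49] tcp [ 0.58 -0.06  0.34] wrist [0.57 0.09 
f1.00 d [ 0.072  0.042 -0.017] w [-0.757 -1.406  1.623] e 0.0001 [-0.36  1.21  0.37  1.88  1.56  1.92  1.67] tcp [ 0.58 -0.08  0.34] wrist [0.56 0.04
```

arm_command:
  deltas:
    - {"dx": 0.012,"dy": -0.005,"dz": 0,"wx": -0.093,"wy": -0.111,"wz": 0.106}
    - {"dx": 0.023,"dy": -0.008,"dz": 0,"wx": -0.186,"wy": -0.223,"wz": 0.211}
    - {"dx": 0.033,"dy": -0.009,"dz": 0.001,"wx": -0.28,"wy": -0.334,"wz": 0.317}
    - {"dx": 0.041,"dy": -0.009,"dz": 0.003,"wx": -0.373,"wy": -0.445,"wz": 0.423}
    - {"dx": 0.047,"dy": -0.007,"dz": 0.004,"wx": -0.466,"wy": -0.556,"wz": 0.529}

```text
clock: 12.3
tool_pos: [0.5323, -0.0533, 0.3512]
eef_rot: [0.914, 0.132, -0.384, 0.012]
contact_force: [0.2, -0.5, -1.7]
opening: 0.452
```

```bash
python3 log.py; python3 s4.py .6 -.2 .43 -60 .12 .24 .36 .48 .6 .75 1|cut -c1-150
```

```text
t 12.3 q [-0.336  0.891  0.07   2.072  1.509  1.447  0.969] p [ 0.5323 -0.0533  0.3512] F [ 0.2 -0.5 -1.7] M [1.14 0.33 0.02] op 0.452
[[ 0.67    0.25   -0.699 ]
 [ 0.2309 -0.9651 -0.1238]
 [-0.7056 -0.0784 -0.7043]]
ang 60.65656983784867 c [ 0.572 -0.198  0.337] a [ 0.3525  0.7972 -0.49  ]
f0.12 d [ 0.005  0.001 -0.   ] w [-0.084 -0.1    0.095] e 0.0000 [-0.36  0.93  0.11  2.06  1.52  1.51  1.02] tcp [ 0.54 -0.05  0.35] wrist [0.5  0.1  
f0.24 d [0.009 0.003 0.001] w [-0.168 -0.2    0.191] e 0.0000 [-0.38  0.98  0.15  2.06  1.53  1.57  1.06] tcp [ 0.54 -0.05  0.34] wrist [0.5  0.1  0.3
f0.36 d [0.013 0.006 0.002] w [-0.252 -0.3    0.286] e 0.0000 [-0.39  1.02  0.19  2.06  1.56  1.63  1.1 ] tcp [ 0.54 -0.06  0.34] wrist [0.5  0.09 0.3
f0.48 d [0.015 0.011 0.003] w [-0.336 -0.401  0.381] e 0.0000 [-0.4   1.07  0.23  2.06  1.58  1.68  1.14] tcp [ 0.54 -0.06  0.34] wrist [0.5  0.08 0.2
f0.60 d [0.015 0.018 0.005] w [-0.42  -0.501  0.477] e 0.0000 [-0.4   1.11  0.28  2.07  1.62  1.74  1.17] tcp [ 0.54 -0.07  0.34] wrist [0.5  0.07 0.2
f0.75 d [0.014 0.027 0.008] w [-0.524 -0.626  0.596] e 0.0000 [-0.4   1.16  0.34  2.08  1.66  1.8   1.21] tcp [ 0.54 -0.08  0.33] wrist [0.49 0.05 0.2
f1.00 d [0.007 0.047 0.01 ] w [-0.699 -0.835  0.795] e 0.0001 [-0.38  1.24  0.45  2.11  1.75  1.89  1.27] tcp [ 0.54 -0.1   0.34] wrist [0.48 0.01 0.2
```

arm_command:
  deltas:
    - {"dx": 0.005,"dy": 0.001,"dz": 0,"wx": -0.084,"wy": -0.1,"wz": 0.095}
    - {"dx": 0.009,"dy": 0.003,"dz": 0.001,"wx": -0.168,"wy": -0.2,"wz": 0.191}
    - {"dx": 0.013,"dy": 0.006,"dz": 0.002,"wx": -0.252,"wy": -0.3,"wz": 0.286}
    - {"dx": 0.015,"dy": 0.011,"dz": 0.003,"wx": -0.336,"wy": -0.401,"wz": 0.381}
    - {"dx": 0.015,"dy": 0.018,"dz": 0.005,"wx": -0.42,"wy": -0.501,"wz": 0.477}

```text
clock: 12.8
tool_pos: [0.5433, -0.0684, 0.3354]
eef_rot: [0.816, 0.017, -0.518, 0.256]
contact_force: [0.6, -1.3, -1.3]
opening: 0.453
```

```bash
python3 log.py; python3 s4.py .6 -.2 .43 -60 .25 .5 .75 1|cut -c1-170
```

```text
t 12.8 q [-0.397  1.106  0.274  2.066  1.618  1.739  1.172] p [ 0.5433 -0.0684  0.3354] F [ 0.6 -1.3 -1.3] M [ 1.02  0.37 -0.06] op 0.453
[[ 0.4622  0.2927 -0.8371]
 [-0.2376 -0.8686 -0.4349]
 [-0.8543  0.3999 -0.3319]]
ang 24.286038030418606 c [ 0.589 -0.2    0.393] a [ 0.1659  0.3764 -0.9115]
f0.25 d [0.002 0.005 0.003] w [-0.07  -0.083  0.08 ] e 0.0000 [-0.4   1.14  0.31  2.07  1.65  1.78  1.2 ] tcp [ 0.54 -0.07  0.33] wrist [0.49 0.06 0.26] elb [0.48 0.18 0.
f0.50 d [0.004 0.011 0.006] w [-0.14  -0.167  0.159] e 0.0000 [-0.39  1.17  0.36  2.09  1.68  1.82  1.22] tcp [ 0.54 -0.08  0.33] wrist [0.49 0.04 0.25] elb [0.49 0.18 0.
f0.75 d [0.005 0.017 0.01 ] w [-0.21  -0.25   0.239] e 0.0000 [-0.39  1.21  0.4   2.1   1.72  1.86  1.25] tcp [ 0.54 -0.09  0.33] wrist [0.49 0.03 0.24] elb [0.49 0.18 0.
f1.00 d [0.006 0.025 0.015] w [-0.28  -0.334  0.319] e 0.0000 [-0.38  1.24  0.45  2.11  1.75  1.9   1.27] tcp [ 0.54 -0.1   0.34] wrist [0.48 0.01 0.23] elb [0.5  0.18 0.
```

arm_command:
  deltas:
    - {"dx": 0.002,"dy": 0.007,"dz": 0.004,"wx": -0.093,"wy": -0.111,"wz": 0.106}
    - {"dx": 0.004,"dy": 0.015,"dz": 0.009,"wx": -0.187,"wy": -0.222,"wz": 0.212}
    - {"dx": 0.006,"dy": 0.025,"dz": 0.015,"wx": -0.28,"wy": -0.334,"wz": 0.319}
    - {"dx": 0.006,"dy": 0.025,"dz": 0.015,"wx": -0.28,"wy": -0.334,"wz": 0.319}
    - {"dx": 0.006,"dy": 0.025,"dz": 0.015,"wx": -0.28,"wy": -0.334,"wz": 0.319}

```text
clock: 13.3
tool_pos: [0.5405, -0.0988, 0.3354]
eef_rot: [0.706, -0.062, -0.579, 0.403]
contact_force: [-0.3, 0.7, -0.9]
opening: 0.454
```

```bash
python3 log.py; python3 s4.py .6 -.2 .43 -60 1|cut -c1-170; python3 look.py pics/l7.png -o
```

```text
t 13.3 q [-0.378  1.235  0.443  2.112  1.751  1.9    1.264] p [ 0.5405 -0.0988  0.3354] F [-0.3  0.7 -0.9] M [0.7  0.53 0.07] op 0.454
[[ 0.3224  0.38   -0.867 ]
 [-0.5539 -0.667  -0.4983]
 [-0.7676  0.6409 -0.0046]]
ang 0.3224265537227893 c [ 0.599 -0.201  0.429] a [ 0.0027  0.0045 -1.    ]
f1.00 d [-0.    -0.    -0.001] w [-0.006 -0.003  0.003] e 0.0000 [-0.38  1.24  0.45  2.11  1.75  1.9   1.27] tcp [ 0.54 -0.1   0.34] wrist [0.48 0.01 0.23] elb [0.5  0.18
adapter [ 0.5989 -0.2012  0.4294] [ 0.0027  0.0045 -1.    ]
```

View pics/l7.png

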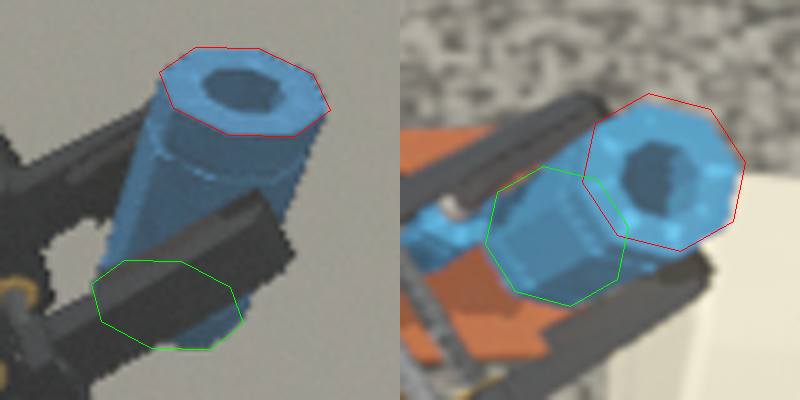

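View pics/l7_scene.png

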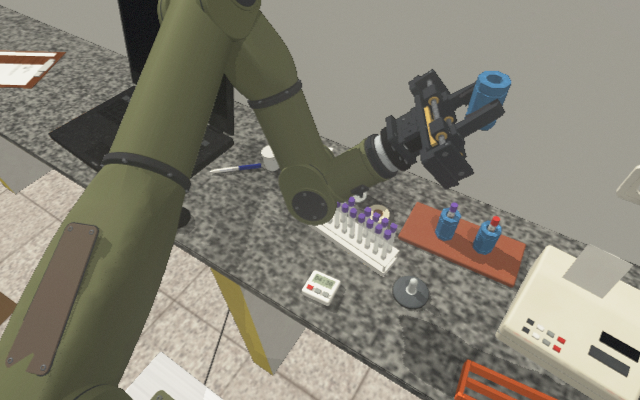

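View pics/l7_top.png

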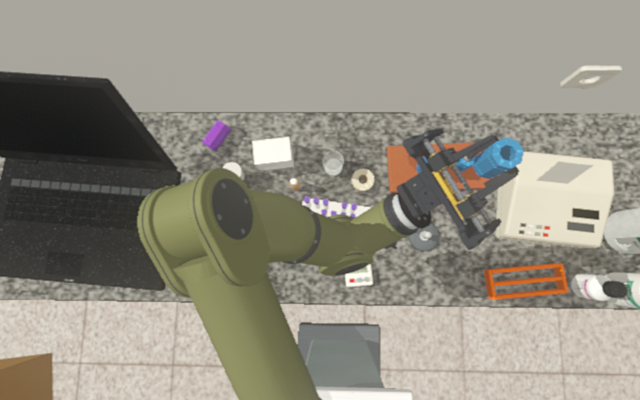

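arm_command:
  deltas:
    - {"dx": 0,"dy": 0,"dz": 0,"wx": -0.005,"wy": -0.002,"wz": 0.003}
    - {"dx": 0,"dy": 0,"dz": 0,"wx": -0.005,"wy": -0.002,"wz": 0.003}
    - {"dx": 0,"dy": 0,"dz": 0,"wx": -0.005,"wy": -0.002,"wz": 0.003}
    - {"dx": 0,"dy": 0,"dz": 0,"wx": -0.005,"wy": -0.002,"wz": 0.003}
    - {"dx": 0,"dy": 0,"dz": 0,"wx": -0.005,"wy": -0.002,"wz": 0.003}

```text
clock: 13.9
tool_pos: [0.5405, -0.0991, 0.336]
eef_rot: [0.704, -0.063, -0.579, 0.407]
contact_force: [0.1, 0.3, -0.6]
opening: 0.452
```

arm_command:
  deltas:
    - {"dx": 0,"dy": 0,"dz": 0,"wx": 0,"wy": 0,"wz": 0}
    - {"dx": 0,"dy": 0,"dz": 0,"wx": 0,"wy": 0,"wz": 0}
    - {"dx": 0,"dy": 0,"dz": 0,"wx": 0,"wy": 0,"wz": 0}
    - {"dx": 0,"dy": 0,"dz": 0,"wx": 0,"wy": 0,"wz": 0}
    - {"dx": 0,"dy": 0,"dz": 0,"wx": 0,"wy": 0,"wz": 0}

```text
clock: 14.4
tool_pos: [0.5405, -0.0991, 0.3359]
eef_rot: [0.704, -0.063, -0.579, 0.407]
contact_force: [-0.2, 0.3, -0.8]
opening: 0.455
```

```bash
python3 log.py; python3 look.py pics/l8.png -o; python3 - <<'E'
from h import *
print(np.abs(r.get_state()["qd"]).max())
a=cv2.imread("pics/scene0.png").astype(int);b=cv2.imread("pics/l8_scene.png").astype(int)
for nm,(u,v) in dict(timer=(322,287),cup=(271,155),pen=(235,168)).items(): print(nm,np.abs(a-b)[v-15:v+15,u-15:u+15].mean())
c=cv2.imread("pics/top0.png").astype(int);d=cv2.imread("pics/l8_top.png").astype(int); print("vial",np.abs(c-d)[178:188,288:300].mean())
E
```

```text
t 14.4 q [-0.378  1.237  0.447  2.114  1.755  1.903  1.265] p [ 0.5405 -0.0991  0.3359] F [-0.2  0.3 -0.8] M [0.71 0.5  0.01] op 0.455
[[ 0.3215  0.3826 -0.8662]
 [-0.5594 -0.6613 -0.4998]
 [-0.764   0.6452  0.0015]]
adapter [ 0.5993 -0.2007  0.4305] [ 3.0e-04 -3.4e-03 -1.0e+00]
0.0006806264800429684
timer 15.996296296296297
cup 22.72740740740741
pen 7.604074074074074
vial 5.741666666666666
```

View pics/l8.png

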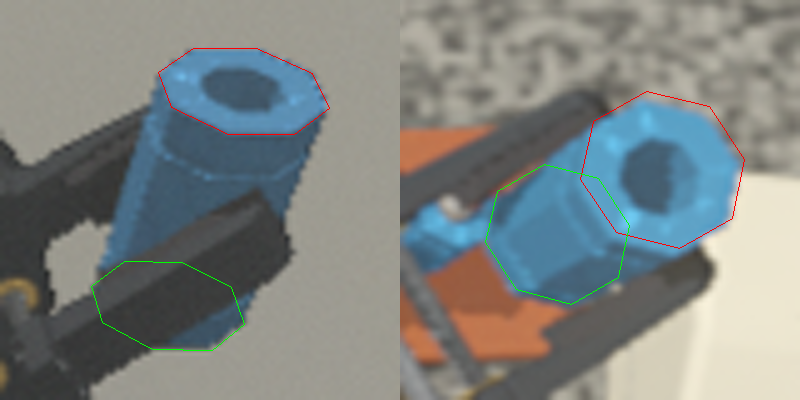

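```bash
python3 - <<'E'
import cv2,numpy as np
f=lambda n,u,v:cv2.resize(cv2.imread(n)[v:v+50,u:u+75],(400,267))
cv2.imwrite("pics/cmp.png",np.vstack([np.hstack([f("pics/scene0.png",285,262),f("pics/l8_scene.png",285,262)]),np.hstack([f("pics/scene0.png",208,132),f("pics/l8_scene.png",208,132)])]))
E
```

```text
(no output)
```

View pics/cmp.png

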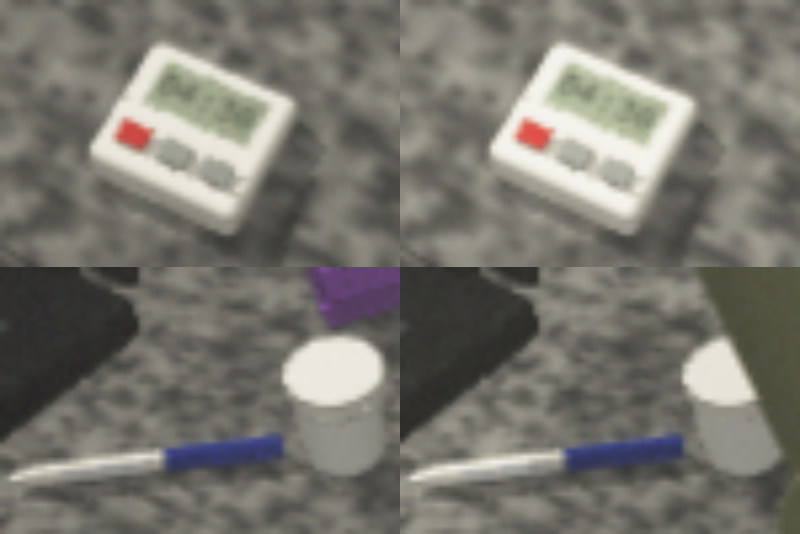

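The bystanders haven't moved; the image differences are only lighting and the arm in front of the cup. Handing in.

```bash
python3 -c "
from plant import r
print(r.finish_job())"
```

```text
the job is handed in; nothing more can be done
None
```

The adapter is in the gripper, bore up, and the job was handed in at 14.4 s of the 72 s allowed.

**Finding the bore:** I gripped the adapter across its flats, stood it up and lowered the end nearest the robot onto the gauge tube. It met no resistance until a firm stop with its middle about 36 mm above the seat, where 35 mm was expected. The push there was about 11 N, so that end is the bored one and the bore is clear. The top end seen at the gauge was a plain black disc, which fits the shallow recess of the solid end.

**Final hold:** I took it off the tube and turned it over. It now sits with its middle 0.43 m above the counter. By the tool pose it leans about 0.2° from upright.

**Last checks:**
- **Stillness and contact:** Joint speeds were below 0.001 rad/s, and the force on the tool was under 1 N, about the adapter's own weight.
- **Bore facing up:** Both cameras show an open hole with blue walls on top.
- **Bystanders:** In the pictures the timer and pen are where they were, and so is the part of the cup not hidden by the arm. The dropper vial I checked only by a small top-view image difference, which showed no sign of movement.

**Disagreements:** The top camera and the arm's own position readings differed by about 2 mm, within the stated calibration error. The firm stop came about 1 mm high, most likely from where along its length I had gripped the adapter.

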